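# Reset the bench isolator with its key

## Robot

A 6-joint arm with a two-finger parallel gripper is mounted at the origin on a cart in front of the work surface, level with it; the furniture and walls round the work are solid. World frame = base frame: x ahead of the robot, y to its left, z up, the work surface at z = 0. Lengths are in m, angles in rad, forces in N, time in s.
With the tool pointing down it reaches from about 0.25 to 0.775 m from the base axis. Payload 4 kg.
Tool frame: the origin (TCP) lies at the very end of the fingers, on their centre line; the grasp point (between the pads) lies 19 mm behind it; z points along the fingers, y is the direction in which the jaws open and shut (so a half turn about z gives the same grasp; the last joint's range is limited). The gripper opens to 94 mm and grips with 3 to 60 N. Pads are 16 mm wide; open, the fingers measure 119 mm over their backs; the gripper's body (75 mm by 177 mm) begins 78 mm behind the grasp point.
Start: joints at [-1.335, 0.087, 1.371, -0, 1.684, -0.103], TCP at [0.183, -0.519, 0.206] pointing down, gripper open.
Joint ranges: [-3.1, 3.1], [-0.76, 2.03], [0.27, 2.55], [-1.08, 4.22], [0.17, 2.65], [-2.57, 2.57]. Speed limits (rad/s): [2.79, 2.79, 3.14, 3.14, 3.14, 3.14].

## Interface

Orientations are given as [roll, pitch, yaw] about the fixed x, y, z axes, in that order (R = Rz(yaw) Ry(pitch) Rx(roll)).
In Python, from bench import robot, snapshot, models gives the robot as it stands.
- The arm moves only by the tool arm_command, never from a script. Its argument "commands" is text: rows parted by semicolons, each of 7 numbers parted by spaces: the shift along the tool's x, y, z in mm, then the turn, a rotation vector about the tool's x, y, z in degrees, then the opening, from 0 (shut) to 1 (fully open). In form: tx ty tz rx ry rz hand; .... A call has 1 to 12 rows; each row shifts and turns the pose as measured when the row begins, along the tool's axes as they then stand; what a row does not reach is not made up. A row lasts 1/8 s, in which the tool goes at most 62.5 mm and 10.7 degrees, less where a joint would pass 70% of its speed; a pose out of reach is approached as far as the arm can. A call is refused whole if a number of a shift passes 62.5 or a number of a turn 10.7, either way. A call with a gripper value outside its range is refused whole. The fingers move at their own pace and stop on an object; the grip force is fixed at half the most. Time passes only in rows, so rows that do not move let the fingers close. It gives the time, the measured TCP pose, the force and the opening at its end, in the units of the state.
- robot.get_obs(): the state, without advancing time (a new reading comes with each control period).
- snapshot(name): name is "scene" or "top" or "wrist"; returns a dict with "img" (384x512x3 uint8, blue, green, red), "camera_matrix" (3x3 intrinsics, pixels), "origin" and "rotation" of the camera in the world. Camera axes: x right, y down, z forward; pixel columns grow to the right and rows downward; lengths in m; the calibration is good to about 2 mm. A picture is of the moment at which its call begins. There is no depth.
- robot.close_job(): hands the job in, once; it reports no verdict.
Trained networks look in a picture, given as the dict that the camera call returned (one of the last four; its "shot" number tells which), for a name from the list of things; names that differ only in an ending like _2 or _b are one class to them, and where a whole thing is asked for, a point or a joint stands for the part that bears it (a point fixed in the world has none). Each returns a list of dicts, best first, with "conf" (0 to 1); they miss things now and then, are a little off and sometimes report something else, mostly with a low value. They report only what shows in the picture. A call takes as long as a camera call. They do not tell look-alikes from the thing itself.
- models.spot_in(query, picture): "bbox" ([left, top, width, height] as shares, 0 to 1, of the picture: columns of its width, rows of its height, round what is visible of it).
- models.tip_of(query, picture): "centre" ([column, row] as shares, 0 to 1, of the picture: columns of its width, rows of its height: a listed point, or the origin of a listed thing).
The state is a dict: "time": time; "joint_positions": joint angles; "qvel": joint speeds; "joint_torque": joint torques, N m; "tool_pos": TCP position; "ee_rot": TCP orientation; "wrist_force": force on the tool from outside, world axes, zero at the start; "wrist_torque": the same for the moment, N m; "width": finger opening in m.
Only numpy, scipy, OpenCV 4.12 (cv2) and the standard library are available. Lean on these libraries where they do the work, as an engineer would, in place of code of your own. Each camera call takes 0.05 s, during which the arm holds its last target. There are 200 camera calls.

## Task

Reset the bench isolator: take the red-headed key out of its wooden stand, put it fully home in the key switch on the grey box, turn it clockwise until it stops, then turn it back to where it went in, draw it straight out and put it back upright in its stand. The lock barrel floats loosely in its slot, so find the keyhole by feel and press, turn and pull gently, never forcing it; leave the mug, tape measure, flange and nut alone.

Things in the scene. Friction and masses are not known exactly. Their poses are not given: they have to be found in the camera images.
- lock_box: Grey isolator box 110x110x60 mm, fixed to the bench; origin at the centre of its underside, z up. In the middle of its top sits a loose aluminium lock plate, 44 (x) by 48 (y) mm and 5 mm thick, its upper face 11 mm above the box top, with an upright keyhole. Beside the plate only screws and a green lens, 8 mm high, stand on the box top.
- lock_seat (a point): Centre of the box's top face, 60 mm above the bench, axes as the box. Keyhole: a slot 24.4 mm long, parallel to the box's x, 6.2 mm wide (y), 9.5 mm wide in the middle, its mouth 11 mm above this point. Its centre is on this x, but 3 to 8 mm to one side or the other along y (where the barrel sits in its cut-out; it stays there): not measured, find it by feel or sight.
- lock_press (a joint): How far the lock barrel has been pressed down into the box against its spring, m (about 0 at rest, negative when pulled up). 4 N per mm, either way, travel 6 mm each way. Beyond 4.5 mm (18 N), pressed or pulled, its clip breaks.
- lock_twist (a joint): How far the whole barrel has been wrenched round in its mount, rad, positive clockwise from above. A spring of 4 N m per rad holds it at 0; beyond 0.1 rad (0.4 N m), either way, the mount breaks. Turning the core within its range needs about 0.06 N m.
- lock_rotor (a joint): Angle of the lock's core, rad: 0 at the start (home: the key goes in and out), growing clockwise seen from above, hard stop at 1.2. It stays where it is left. The key has about 0.08 rad of play each way in the core. Away from home the key's bits are caught under the lock plate and it cannot come out.
- key: Double-bitted key, 70 g, upright; alike both ways round, so a half turn makes no difference. Origin: centre of the underside of its round steel collar (22 mm across, 4 mm thick), z up towards the red head. Below it a neck 7 mm thick, 8 mm long, then a flat blade 22 mm wide (x), 4 mm thick (y). Fully home in the lock the collar rests on the lock plate.
- key_head (a point): Middle of the key's red head, 28 mm above the key's origin: the best place to grip, by the two flat faces (10 mm apart along the key's y). The head is 32 mm wide (x) and reaches from 6 to 44 mm above the origin, its top half round.
- key_tip (a point): Middle of the rounded lower edge of the key's blade, 30 mm below the key's origin.
- key_stand: Light wooden block 66 (x) x 50 (y) x 42 mm, fixed to the bench; origin at the centre of its underside. In the middle of its top is a slot 28 mm (x) by 12 mm (y), 36 mm deep. The key stands in it, blade along the stand's x axis, collar resting on the top.
- stand_top (a point): Mouth of the stand's slot: centre of the stand's top face, 42 mm above the bench, axes as the stand.
- mug: Grey-blue mug, 85x115x88 mm, bystander; origin under its middle.
- tape_measure: Yellow tape measure, 68x72x34 mm, bystander; origin under its middle.
- flange: Grey steel pipe flange, 150 mm across, 46 mm high, bystander; origin under its middle.
- nut: Steel hexagon nut, 41x47x18 mm, bystander; origin under its middle.
Not all that is in view belongs to the job. Leave any green or turquoise look-alike of the key_stand alone.

How it is judged:
On the way, in this order (a step that is already met when the one before it is completed fails the run):
1. the key is fully home in the lock: collar within 3 mm of the lock plate's resting height (z of key in the frame of lock_seat below 0.014 m and horizontal distance between key and lock_seat below 0.012 m), for 0.1 s.
2. the key is turned clockwise to the stop (core past 1.1 rad) (value of joint lock_rotor above 1.1 rad and z of key in the frame of lock_seat below 0.016 m), for 0.1 s.
3. the core is turned back home with the key still in it (below 0.1 rad) (value of joint lock_rotor below 0.1 rad and z of key in the frame of lock_seat below 0.035 m), for 0.1 s.
4. the key is drawn out of the lock (collar 45 mm above the box) (z of key in the frame of lock_seat above 0.045 m), for 0.1 s.
At the end, for the whole second after the job is handed in: The key stands upright (within 0.12 rad) and still in its stand, collar within 3 mm of the top and within 6 mm of the slot's centre; the lock's core is home (below 0.1 rad) (horizontal distance between key and stand_top below 0.006 m and z of key in the frame of stand_top below 0.003 m and angle between key's own z axis and vertical below 0.12 rad and linear speed of key below 0.02 m/s and value of joint lock_rotor below 0.1 rad); the robot touches nothing.
It fails at once if the barrel is pressed in by more than 4.5 mm (18 N) (value of joint lock_press above 0.0045 m).
It fails at once if the barrel is pulled up by more than 4.5 mm (18 N) (value of joint lock_press below -0.0045 m).
It fails at once if the barrel is wrenched round by more than 0.1 rad (0.4 N m) (value of joint lock_twist above 0.1 rad or value of joint lock_twist below -0.1 rad).
It fails at once if a bystander is moved by more than 20 mm (distance of any of mug, tape_measure, flange, nut from where it was at the start of the episode above 0.02 m).
It also fails if it takes over 72 s, if anything falls off the work surface, if the arm or the gripper's body presses on something with over 40 N, if the wrist force passes 120 N, or if a joint passes its speed limit or range.

## Working session

There is one attempt and no reset: what is moved stays moved. The work goes in short steps, Python scripts to look and compute and a tool call to move; the robot and the scene stay as the last step left them, time stands still between calls to the robot, and variables do not carry over. Pictures are saved under pics/ and viewed, about 8 in all and at most 12, crops included, and the job is handed in when it is done.

Besides the shell and the picture viewer there is one more tool, called after ">>>" as name(argument=value, ...), one argument or row to a line, values as JSON. arm_command: Moves the arm, as the interface text tells. Its arguments: {"type":"object","properties":{"commands":{"type":"string"}},"required":["commands"]}

```bash
mkdir -p pics; cat > h.py <<'E'
import numpy as np, cv2
from bench import robot, snapshot, models
from scipy.spatial.transform import Rotation as R
def px(s,p): # world->pixel
    c=np.asarray(s['rotation']).T@(np.asarray(p)-s['origin']); q=np.asarray(s['camera_matrix'])@c; return q[:2]/q[2]
def at(s,uv,z):
    d=np.asarray(s['rotation'])@np.linalg.solve(s['camera_matrix'],[uv[0],uv[1],1]); o=np.asarray(s['origin']); return o+d*(z-o[2])/d[2]
def tip(s,q,z):
    return [(round(t['conf'],2),np.round(np.array(t['centre'])*[512,384],1),np.round(at(s,np.array(t['centre'])*[512,384],z),4)) for t in models.tip_of(q,s)[:3]]
def st():
    o=robot.get_obs(); print({k:np.round(v,4) for k,v in o.items() if k not in('qvel','joint_torque')}); return o
E
python3 - <<'E'
from h import *
st()
ims=[]
for n in('top','scene'):
    s=snapshot(n); ims.append(s['img']); print(n,np.round(s['origin'],3),np.round(s['rotation'],2).tolist())
    for q,z in(('key_head',.07),('key',.042),('stand_top',.042),('lock_seat',.06),('lock_box',0),('mug',0),('flange',0),('tape_measure',0),('nut',0)):
        print(q,tip(s,q,z))
cv2.imwrite('pics/top.png',cv2.resize(ims[0],(800,600)));cv2.imwrite('pics/scene.png',cv2.resize(ims[1],(800,600)))
E
```

```text
{'time': np.float64(0.0), 'joint_positions': array([-1.3351,  0.0879,  1.3723, -0.    ,  1.6836, -0.1031]), 'tool_pos': array([ 0.1827, -0.5182,  0.2043]), 'ee_rot': array([-3.1394e+00, -2.0000e-04,  3.3880e-01]), 'wrist_force': array([ 0.3826,  0.6847, -0.3151]), 'wrist_torque': array([ 0.0022, -0.0116, -0.0218]), 'width': np.float64(0.0942)}
top [0.437 0.014 1.223] [-3.0, 0.0, -1.58]Traceback (most recent call last):
  File "<stdin>", line 7, in <module>
  File "h.py", line 9, in tip
    return [(round(t['conf'],2),np.round(np.array(t['centre'])*[512,384],1),np.round(at(s,np.array(t['centre'])*[512,384],z),4)) for t in models.tip_of(q,s)[:3]]
                                                                                     ~~^^^^^^^^^^^^^^^^^^^^^^^^^^^^^^^^^^^^^
  File "h.py", line 7, in at
    d=np.asarray(s['rotation'])@np.linalg.solve(s['camera_matrix'],[uv[0],uv[1],1]); o=np.asarray(s['origin']); return o+d*(z-o[2])/d[2]
                                                                                                                                    ~^^^
IndexError: invalid index to scalar variable.
```

The camera rotation is given as roll, pitch and yaw, so I'll convert it to a matrix.

```bash
sed -i "s/np.asarray(s\['rotation'\])/R.from_euler('xyz',s['rotation']).as_matrix()/" h.py
python3 - <<'E'
from h import *
ims=[]
for n in('top','scene'):
    s=snapshot(n); ims.append(s['img']); print(n,np.round(s['origin'],3),np.round(s['rotation'],3),np.round(s['camera_matrix'][0],1))
    for q,z in(('key_head',.07),('key',.042),('stand_top',.042),('lock_seat',.06),('lock_box',0),('mug',0),('flange',0),('tape_measure',0),('nut',0)):
        print(q,tip(s,q,z))
cv2.imwrite('pics/top.png',cv2.resize(ims[0],(800,600)));cv2.imwrite('pics/scene.png',cv2.resize(ims[1],(800,600)))
E
```

```text
top [0.437 0.014 1.223] [-3.003  0.005 -1.578] [432.1   0.  255.2]
key_head [(0.53, array([212.7, 210.2]), array([0.5621, 0.1328, 0.07  ])), (0.23, array([209.9, 212.7]), array([0.5554, 0.1401, 0.07  ]))]
key [(0.4, array([208. , 208.5]), array([0.5699, 0.1486, 0.042 ]))]
stand_top [(0.93, array([198.3, 169.2]), array([0.6802, 0.1765, 0.042 ])), (0.72, array([231.7, 252.1]), array([0.4505, 0.0833, 0.042 ])), (0.68, array([210.9, 210.3]), array([0.5648, 0.1406, 0.042 ]))]
lock_seat [(0.89, array([292. , 223.3]), array([ 0.5262, -0.0801,  0.06  ]))]
lock_box [(0.78, array([290. , 221.3]), array([ 0.5365, -0.0794,  0.    ]))]
mug [(0.82, array([278.7, 152.7]), array([ 0.7357, -0.0502,  0.    ])), (0.51, array([371.1, 258. ]), array([ 0.432 , -0.3044,  0.    ]))]
flange [(0.88, array([128.5, 207.9]), array([0.578 , 0.3801, 0.    ]))]
tape_measure [(0.66, array([140. , 266.9]), array([0.4116, 0.3423, 0.    ]))]
nut [(0.62, array([370.1, 257.1]), array([ 0.4345, -0.3018,  0.    ])), (0.21, array([210.3, 213.4]), array([0.5606, 0.1468, 0.    ]))]
scene [0.012 0.754 1.218] [-2.478 -0.008 -2.458] [455.8   0.  255.7]
key_head [(0.63, array([243.3, 215.6]), array([0.5574, 0.1311, 0.07  ]))]
key [(0.52, array([237.4, 223.5]), array([0.5653, 0.1509, 0.042 ]))]
stand_top [(0.82, array([207.5, 206.9]), array([0.682 , 0.1629, 0.042 ])), (0.82, array([265.6, 260.8]), array([0.4136, 0.1998, 0.042 ])), (0.81, array([237.5, 221.6]), array([0.5698, 0.1453, 0.042 ]))]
lock_seat [(0.97, array([291.3, 184.6]), array([ 0.5214, -0.0717,  0.06  ]))]
lock_box [(0.89, array([287.3, 194.2]), array([ 0.5329, -0.0714,  0.    ]))]
mug [(0.89, array([238.1, 173. ]), array([ 0.7249, -0.0373,  0.    ]))]
flange [(0.8, array([187.6, 280. ]), array([0.5663, 0.3785, 0.    ]))]
tape_measure [(0.59, array([239.6, 301.9]), array([0.4016, 0.3337, 0.    ]))]
nut [(0.63, array([348.8, 169.9]), array([ 0.4297, -0.3006,  0.    ]))]
```

View pics/top.png

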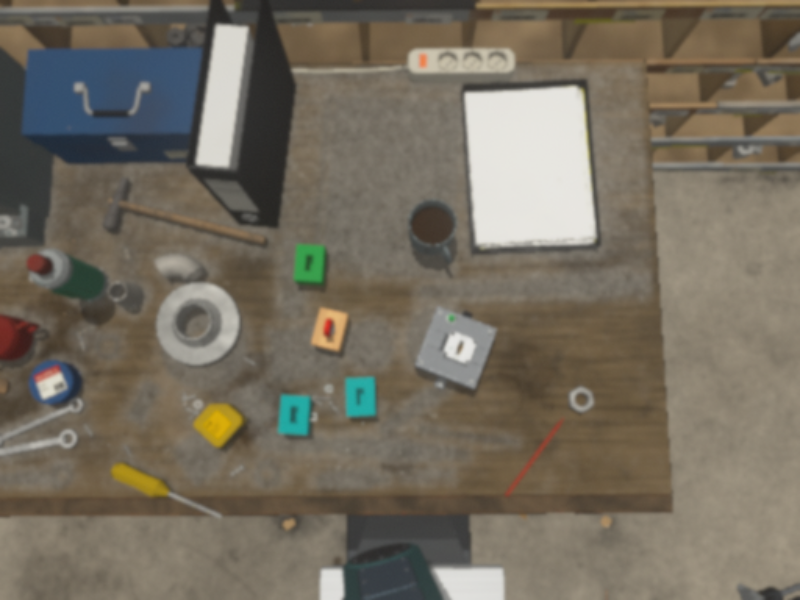

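View pics/scene.png

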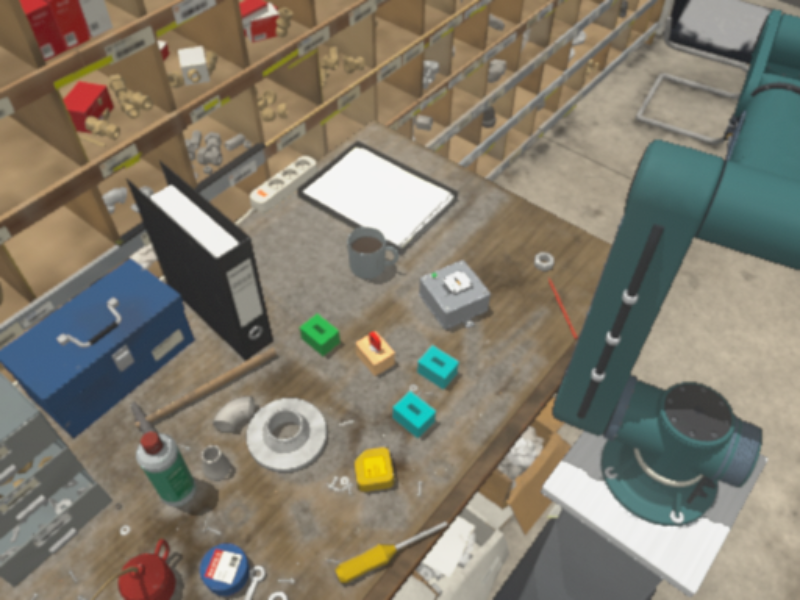

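The top view (800x600 px) shows the wooden stand with the red key at about (330,330), green and turquoise decoys around it, and the grey box at (457,348). The scene view agrees. I'll go to the box first for a wrist view.

>>> arm_command(
  commands="40 -26 -20 0 0 0 1;46 -30 -20 0 0 0 1;46 -30 -20 0 0 0 1;46 -30 -20 0 0 0 1;46 -30 -10 0 0 0 1;46 -30 0 0 0 0 1;46 -30 0 0 0 0 1;46 -30 0 0 0 0 1;46 -30 0 0 0 0 1;30 -20 0 0 0 8 1;0 0 0 0 0 8 1;0 0 0 0 0 0 1",
)

```text
time: 2.6
tool_pos: [0.5117, -0.0904, 0.2993]
ee_rot: [3.142, -0.005, 0.051]
wrist_force: [-1.3, 0.3, -0.4]
width: 0.0942
```

```bash
python3 - <<'E'
from h import *
st(); s=snapshot('wrist'); print(s['origin'],s['rotation'],s['camera_matrix'])
for q,z in(('key_head',.07),('stand_top',.042),('lock_seat',.06)): print(q,tip(s,q,z))
cv2.imwrite('pics/w1.png',cv2.resize(s['img'],(800,600)))
E
```

```text
{'time': np.float64(2.6), 'joint_positions': array([-2.8530e-01,  1.5900e-02,  1.2611e+00,  1.8000e-03,  1.8594e+00,
        1.2351e+00]), 'tool_pos': array([ 0.5117, -0.0904,  0.2993]), 'ee_rot': array([ 3.1415, -0.0054,  0.051 ]), 'wrist_force': array([-1.2755,  0.283 , -0.4435]), 'wrist_torque': array([0.0022, 0.0447, 0.0191]), 'width': np.float64(0.0942)}
[ 0.58370025 -0.08694367  0.47891441] [ 2.89198609e+00 -7.11092147e-04 -1.52008354e+00] [[270.00538563   0.         260.05104659]
 [  0.         270.00538563 187.38104261]
 [  0.           0.           1.        ]]
key_head [(0.56, array([102.7, 123. ]), array([0.5656, 0.1439, 0.07  ]))]
stand_top [(0.8, array([82.7, 40.5]), array([0.6812, 0.178 , 0.042 ])), (0.79, array([ 88.5, 209.5]), array([0.4188, 0.1972, 0.042 ])), (0.73, array([112.5, 124.4]), array([0.563 , 0.1445, 0.042 ]))]
lock_seat [(0.87, array([252.1, 154.3]), array([ 0.5294, -0.0777,  0.06  ])), (0.75, array([125.2, 123.1]), array([0.5667, 0.1157, 0.06  ]))]
```

View pics/w1.png

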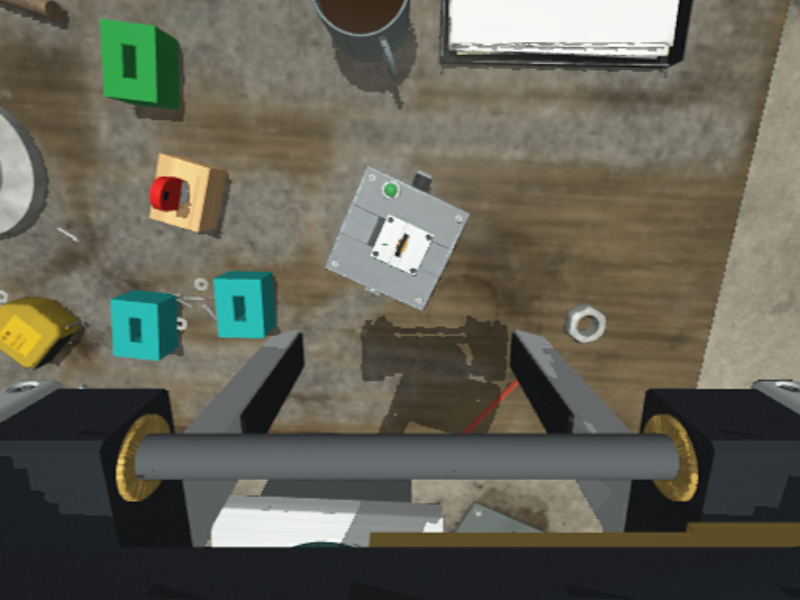

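The wrist view is sharp. The box spans (327–469, 166–309), with the plate at (403,244) shifted right so a dark gap shows on its left. The key is in the wooden stand at (187,193). I'll zoom in on both.

```bash
python3 - <<'E'
from h import *
s=snapshot('wrist'); im=s['img']
a=cv2.resize(im[100:204,200:304],(600,600),interpolation=cv2.INTER_CUBIC)
b=cv2.resize(im[90:160,90:150],None,fx=600/70/1.8,fy=600/70/1.8,interpolation=cv2.INTER_CUBIC)
c=np.zeros((600,800,3),np.uint8); c[:,:500]=a[50:650,50:550] if 0 else cv2.resize(im[100:204,205:292],(500,600),interpolation=cv2.INTER_CUBIC); c[:b.shape[0],505:505+b.shape[1]]=b[:,:295]
print(b.shape); cv2.imwrite('pics/w2.png',c)
E
```

```text
(333, 286, 3)
```

View pics/w2.png

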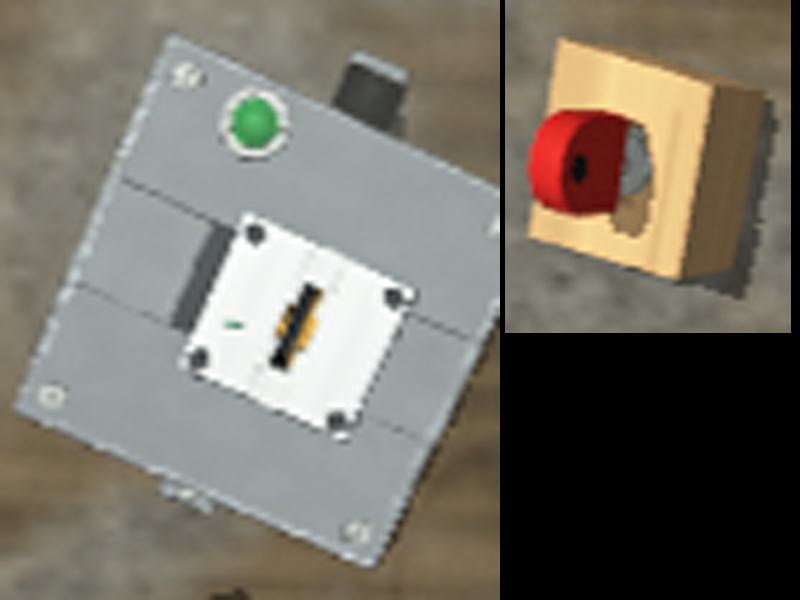

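The zoom shows the slot running (315,288)–(277,368) and three box-top corners. The stand-top corners are visible on the right. I'll turn these into positions.

```bash
python3 - <<'E'
from h import *
s=snapshot('wrist')
A=lambda p,z: at(s,[205+p[0]/5.747-.5,100+p[1]/5.769-.5],z)
B=lambda p,z: at(s,[90+(p[0]-505)/4.762-.5,90+p[1]/4.757-.5],z)
tl,bl,br=[A(p,.06) for p in((172,36),(18,408),(370,566))]
c=(tl+br)/2; print('box',c,np.linalg.norm(tl-bl),np.linalg.norm(bl-br),'yaw',np.arctan2(*(tl-bl)[1::-1]),np.arctan2(*(bl-br)[1::-1])-np.pi/2)
e1,e2=A((315,288),.071),A((277,368),.071); m=(e1+e2)/2; y=np.arctan2(*(tl-bl)[1::-1])
print('slot',m,'yaw',np.arctan2(*(e1-e2)[1::-1]),np.linalg.norm(e1-e2))
pl=[A(p,.071) for p in((250,213),(413,290),(345,437),(182,365))]; print('plate',np.mean(pl,0),[np.linalg.norm(pl[i]-pl[i-1]) for i in range(4)])
for w in(m,np.mean(pl,0)): print('rel box',R.from_euler('z',-y).apply(w-c))
q=[B(p,.042) for p in((558,37),(714,84),(682,279),(527,237))]; print('stand',np.mean(q,0),[round(np.linalg.norm(q[i]-q[i-1]),4) for i in range(4)],[np.arctan2(*(a-b)[1::-1]) for a,b in((q[0],q[3]),(q[1],q[2]))])
E
```

```text
box [ 0.53013206 -0.07915828  0.06      ] 0.10707045861152939 0.10684111536335524 yaw -0.3805774491194304 -0.38660906288783625
slot [ 0.52755032 -0.08502891  0.071     ] yaw -0.39881829172015576 0.023364505558700725
plate [ 0.52780775 -0.08546693  0.071     ] [np.float64(0.04364465037421811), np.float64(0.04689416569380603), np.float64(0.04296027538898523), np.float64(0.04746784173911202)]
rel box [-0.00021634 -0.00640959  0.011     ]
rel box [ 0.00018538 -0.00672065  0.011     ]
stand [0.56492715 0.14131938 0.042     ] [np.float64(0.0668), np.float64(0.0509), np.float64(0.0659), np.float64(0.0522)] [np.float64(-0.250878802697393), np.float64(-0.23084807202843768)]
```

>>> arm_command(
  commands="13 -46 10 0 0 0 1;13 -46 10 0 0 0 1;13 -46 10 0 0 0 1;13 -46 10 0 0 0 1;13 -45 10 0 0 0 1;0 0 40 0 0 8.4 1;0 0 40 0 0 8.3 1;0 0 0 0 0 0 1",
)

```text
time: 3.9
tool_pos: [0.5694, 0.1429, 0.1676]
ee_rot: [-3.14, -0.01, -0.255]
wrist_force: [-0.2, -0.9, 0.1]
width: 0.0944
```

```bash
cat >> h.py <<'E'
def go(t,yaw):
    o=robot.get_obs(); r=R.from_euler('xyz',o['ee_rot']); g=R.from_euler('xyz',[np.pi,0,yaw])
    print('tool-frame mm',np.round(r.inv().apply(np.array(t)-o['tool_pos'])*1e3,1),'deg',np.round(np.degrees((r.inv()*g).as_rotvec()),1))
E
python3 - <<'E'
from h import *
st(); go([.565,.1413,.051],-.24)
s=snapshot('wrist')
for q,z in(('key_head',.07),('key',.042),('stand_top',.042)): print(q,tip(s,q,z))
cv2.imwrite('pics/w3.png',cv2.resize(s['img'],(800,600)))
E
```

```text
{'time': np.float64(3.9), 'joint_positions': array([ 0.1509,  0.1718,  1.3513, -0.0026,  1.6082,  1.9764]), 'tool_pos': array([0.5694, 0.1429, 0.1676]), 'ee_rot': array([-3.1399, -0.0104, -0.2549]), 'wrist_force': array([-0.1736, -0.9482,  0.1021]), 'wrist_torque': array([ 0.03  , -0.0324, -0.0577]), 'width': np.float64(0.0944)}
tool-frame mm [ -5.1   2.8 116.5] deg [-0.1 -0.6 -0.9]
key_head [(0.71, array([261., 194.]), array([0.564 , 0.1431, 0.07  ])), (0.36, array([261.1, 187.7]), array([0.5706, 0.1412, 0.07  ]))]
key [(0.93, array([260.8, 188.2]), array([0.5633, 0.1434, 0.042 ]))]
stand_top [(0.85, array([328.8, 266.3]), array([0.4437, 0.0861, 0.042 ])), (0.7, array([247.2, 303. ]), array([0.4181, 0.1995, 0.042 ])), (0.66, array([259.8, 189. ]), array([0.5627, 0.1448, 0.042 ]))]
```

View pics/w3.png

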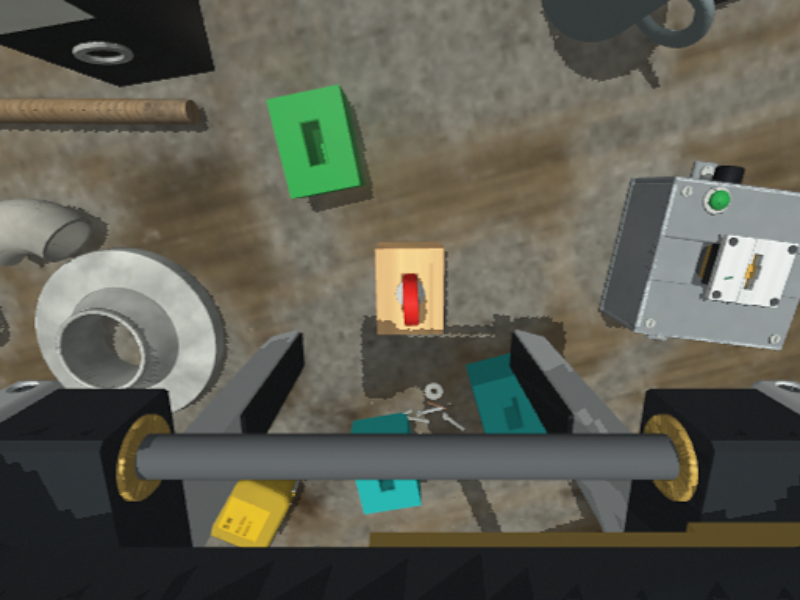

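Fingers straddle the stand (380–443, 248–333) squarely, with the key at (410,300). I'll descend.

>>> arm_command(
  commands="-3 1.5 40 0 -0.6 0 1;-2 0.5 40 0 0 0 1;0 0 22 0 0 0 1;0 0 0 0 0 0 1",
)

```text
time: 4.6
tool_pos: [0.5769, 0.1425, 0.0815]
ee_rot: [-3.127, -0.03, -0.253]
wrist_force: [0.5, 0.2, 0.1]
width: 0.0939
```

```bash
python3 - <<'E'
from h import *
st(); go([.565,.142,.051],-.25)
E
```

```text
{'time': np.float64(4.6), 'joint_positions': array([1.4570e-01, 2.1400e-01, 1.4759e+00, 1.7000e-03, 1.4181e+00,
       1.9692e+00]), 'tool_pos': array([0.5769, 0.1425, 0.0815]), 'ee_rot': array([-3.127 , -0.0303, -0.2532]), 'wrist_force': array([0.4829, 0.1555, 0.0793]), 'wrist_torque': array([-0.0058,  0.067 , -0.0522]), 'width': np.float64(0.0939)}
tool-frame mm [-12.3   3.8  30.1] deg [-0.8 -1.7 -0.2]
```

>>> arm_command(
  commands="-8 2 2 -0.8 -1.7 0 1;-4 1.5 6 0 0 0 1;0 0 8 0 0 0 1;0 0 0 0 0 0 1",
)

```text
time: 5.1
tool_pos: [0.5673, 0.1424, 0.0705]
ee_rot: [-3.138, -0.008, -0.252]
wrist_force: [0.1, -0.5, -0.6]
width: 0.0936
```

```bash
python3 - <<'E'
from h import *
st(); go([.565,.142,.051],-.25)
E
```

```text
{'time': np.float64(5.1), 'joint_positions': array([1.4880e-01, 2.2050e-01, 1.4905e+00, 2.0000e-04, 1.4218e+00,
       1.9719e+00]), 'tool_pos': array([0.5673, 0.1424, 0.0705]), 'ee_rot': array([-3.138 , -0.0079, -0.2524]), 'wrist_force': array([ 0.0865, -0.4728, -0.5651]), 'wrist_torque': array([ 0.032 ,  0.0096, -0.0605]), 'width': np.float64(0.0936)}
tool-frame mm [-2.3  1.  19.5] deg [-0.2 -0.5 -0.1]
```

>>> arm_command(
  commands="-2 1 8 -0.2 -0.6 0 1;-1 0 8 0 -0.3 0 1;0 0 7 0 -0.3 0 1;0 0 0 0 0 0 1",
)

```text
time: 5.6
tool_pos: [0.5636, 0.1421, 0.0454]
ee_rot: [3.141, 0.015, -0.252]
wrist_force: [-0.0, -0.5, -0.7]
width: 0.0939
```

```bash
python3 - <<'E'
from h import *
st(); go([.565,.142,.051],-.25)
E
```

```text
{'time': np.float64(5.6), 'joint_positions': array([0.1462, 0.2495, 1.5079, 0.0056, 1.3985, 1.9682]), 'tool_pos': array([0.5636, 0.1421, 0.0454]), 'ee_rot': array([ 3.1411,  0.0153, -0.2523]), 'wrist_force': array([-0.0465, -0.5068, -0.7316]), 'wrist_torque': array([ 0.0617, -0.0102, -0.0004]), 'width': np.float64(0.0939)}
tool-frame mm [ 1.3 -0.2 -5.6] deg [ 0.   0.9 -0.1]
```

>>> arm_command(
  commands="0 0 -5 0 0.5 0 1;0 0 0 0 0 0 1;0 0 0 0 0 0 1",
)

```text
time: 5.98
tool_pos: [0.5641, 0.1422, 0.0514]
ee_rot: [-3.142, 0.005, -0.252]
wrist_force: [-0.1, 0.5, -0.2]
width: 0.0941
```

```bash
python3 - <<'E'
from h import *
go([.565,.142,.051],-.25); 
for i in range(4): snapshot('top'); go([.565,.142,.051],-.25)
E
```

```text
tool-frame mm [ 0.9 -0.   0.4] deg [-0.   0.3 -0.1]
tool-frame mm [0.8 0.1 0.5] deg [-0.   0.3 -0.1]
tool-frame mm [0.8 0.  0.5] deg [-0.   0.3 -0.1]
tool-frame mm [ 0.9 -0.   0.3] deg [ 0.   0.3 -0.1]
tool-frame mm [ 1.  -0.1  0.1] deg [ 0.   0.3 -0.1]
```

>>> arm_command(
  commands="1 0 0 0 0.3 0 0;0 0 0 0 0 0 0;0 0 0 0 0 0 0;0 0 0 0 0 0 0;0 0 0 0 0 0 0;0 0 0 0 0 0 0",
)

```text
time: 6.92
tool_pos: [0.565, 0.1419, 0.051]
ee_rot: [3.141, -0.0, -0.252]
wrist_force: [-0.3, 0.1, -0.3]
width: 0.0372
```

```bash
python3 - <<'E'
from h import *
st()
E
```

```text
{'time': np.float64(6.925), 'joint_positions': array([ 1.4880e-01,  2.3760e-01,  1.5108e+00, -2.0000e-04,  1.3933e+00,
        1.9720e+00]), 'tool_pos': array([0.565 , 0.1419, 0.051 ]), 'ee_rot': array([ 3.1413, -0.    , -0.2523]), 'wrist_force': array([-0.2695,  0.0844, -0.2907]), 'wrist_torque': array([ 0.0678,  0.0306, -0.0109]), 'width': np.float64(0.0372)}
```

>>> arm_command(
  commands="0 0 0 0 0 0 0;0 0 0 0 0 0 0;0 0 0 0 0 0 0;0 0 0 0 0 0 0;0 0 0 0 0 0 0;0 0 -5 0 0 0 0;0 0 -12 0 0 0 0;0 0 -12 0 0 0 0;0 0 -15 0 0 0 0;0 0 -15 0 0 0 0;0 0 -10 0 0 0 0;0 0 0 0 0 0 0",
)

```text
time: 8.43
tool_pos: [0.5659, 0.142, 0.1267]
ee_rot: [-3.141, -0.003, -0.252]
wrist_force: [0.6, 0.4, -1.4]
width: 0.0097
```

```bash
python3 - <<'E'
from h import *
st(); s=snapshot('wrist')
a=cv2.resize(s['img'],(800,600)); cv2.imwrite('pics/w4.png',a)
for q in('key_head','key','key_tip'): print(q,tip(s,q,.1))
E
```

```text
{'time': np.float64(8.425), 'joint_positions': array([ 1.4890e-01,  1.8630e-01,  1.4161e+00, -3.0000e-04,  1.5359e+00,
        1.9720e+00]), 'tool_pos': array([0.5659, 0.142 , 0.1267]), 'ee_rot': array([-3.1406, -0.0032, -0.2523]), 'wrist_force': array([ 0.6061,  0.3721, -1.423 ]), 'wrist_torque': array([ 0.0558,  0.0217, -0.0462]), 'width': np.float64(0.0097)}
key_head [(0.98, array([256.6, 237.4]), array([0.544 , 0.1504, 0.1   ])), (0.75, array([257.5, 182. ]), array([0.5895, 0.1378, 0.1   ]))]
key [(0.6, array([259.6, 217.9]), array([0.5601, 0.1437, 0.1   ])), (0.3, array([259.9, 195.9]), array([0.578 , 0.1388, 0.1   ]))]
key_tip [(0.88, array([260.8, 206. ]), array([0.5696, 0.1402, 0.1   ]))]
```

View pics/w4.png

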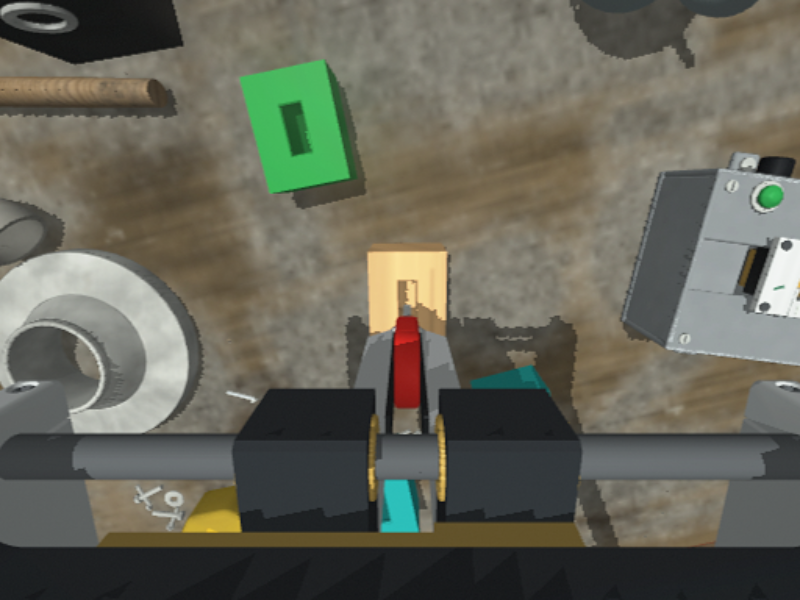

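The key is held and lifted clear: red head at (407,365), stand slot empty at (407,293). Next I'll work out where the key sits in the hand.

```bash
python3 - <<'E'
from h import *
o=robot.get_obs(); s=snapshot('wrist'); r=R.from_euler('xyz',o['ee_rot']); p=o['tool_pos']
inv=lambda w: np.round(r.inv().apply(w-p)*1e3,1)
for q,z in(('key_head',-19),('key',9),('key_tip',39)):
    for t in models.tip_of(q,s)[:2]:
        uv=np.array(t['centre'])*[512,384]; print(q,round(t['conf'],2),inv(at(s,uv,p[2]-z/1e3)),'pred px',px(s,p+r.apply([0,0,z/1e3])),uv)
im=s['img'].astype(int); red=(im[...,2]>90)&(im[...,1]<60)&(im[...,0]<60); red[:195]=0; red[275:]=0;red[:,:235]=0;red[:,285:]=0
ys,xs=np.where(red); print('red rows',ys.min(),ys.max(),'cols at rows',[(y,xs[ys==y].min(),xs[ys==y].max()) for y in range(ys.min(),ys.max()+1,6)])
for x in(-16,0,16):
  for z in(-35,-19,3): print(x,z,np.round(px(s,p+r.apply([x/1e3,0,z/1e3])),1))
st_=[at(s,np.array(q)*.64-.5,.042) for q in((369,251),(448,251),(447,333),(370,333))]
print('far edge mid',(st_[0]+st_[1])/2,'yaw-side',np.arctan2(*(st_[0]-st_[1])[1::-1])-np.pi/2)
sl=[at(s,np.array(q)*.64-.5,.042) for q in((398,280),(417,280))]; print('slot far mid',np.mean(sl,0))
E
```

```text
key_head 0.64 [ -0.1  -0.5 -19. ] pred px [259.64884304 234.61510722] [258.9184 234.7008]
key 0.79 [ 0.4 -0.1  9. ] pred px [259.68034575 218.73086002] [259.584  218.1888]
key_tip 0.63 [-0.8 -1.1 39. ] pred px [259.7058486  205.87185219] [258.4064 206.784 ]
red rows 202 260 cols at rows [(202, np.int64(259), np.int64(261)), (208, np.int64(254), np.int64(267)), (214, np.int64(252), np.int64(267)), (220, np.int64(252), np.int64(268)), (226, np.int64(252), np.int64(268)), (232, np.int64(252), np.int64(268)), (238, np.int64(252), np.int64(268)), (244, np.int64(252), np.int64(268)), (250, np.int64(252), np.int64(268)), (256, np.int64(252), np.int64(268))]
-16 -35 [259.6 270.5]
-16 -19 [259.7 257.1]
-16 3 [259.7 242.1]
0 -35 [259.6 246.1]
0 -19 [259.6 234.6]
0 3 [259.7 221.8]
16 -35 [259.6 220.5]
16 -19 [259.6 211.1]
16 3 [259.7 200.6]
far edge mid [0.59568871 0.13255902 0.042     ] yaw-side -0.25270339776808703
slot far mid [0.5778759  0.13779818 0.042     ]
```

>>> arm_command(
  commands="0 0 -25 0 0 0 0;0 0 -25 0 0 0 0;4 30 0 0 0 0 0;4 44 0 0 0 0 0;4 44 0 0 0 0 0;4 44 0 0 0 0 0;4 40 0 0 0 0 0;0 20 0 0 0 4 0;0 0 0 0 0 4 0;0 0 0 0 0 0 0;0 0 0 0 0 0 0",
)

```text
time: 10.2
tool_pos: [0.5266, -0.0848, 0.1728]
ee_rot: [3.139, 0.005, -0.393]
wrist_force: [0.5, 0.6, -0.5]
width: 0.0098
```

```bash
python3 - <<'E'
from h import *
st(); go([.5277,-.085,.125],-.385)
s=snapshot('wrist')
cv2.imwrite('pics/w5.png',cv2.resize(s['img'][60:270,150:430],(800,600),interpolation=cv2.INTER_CUBIC))
E
```

```text
{'time': np.float64(10.2), 'joint_positions': array([-0.2645,  0.0633,  1.4608, -0.0024,  1.6227,  1.6996]), 'tool_pos': array([ 0.5266, -0.0848,  0.1728]), 'ee_rot': array([ 3.1386,  0.005 , -0.3934]), 'wrist_force': array([ 0.5087,  0.617 , -0.5395]), 'wrist_torque': array([ 0.0625, -0.0134, -0.0498]), 'width': np.float64(0.0098)}
tool-frame mm [ 1.3 -0.4 47.8] deg [ 0.2  0.3 -0.5]
```

View pics/w5.png

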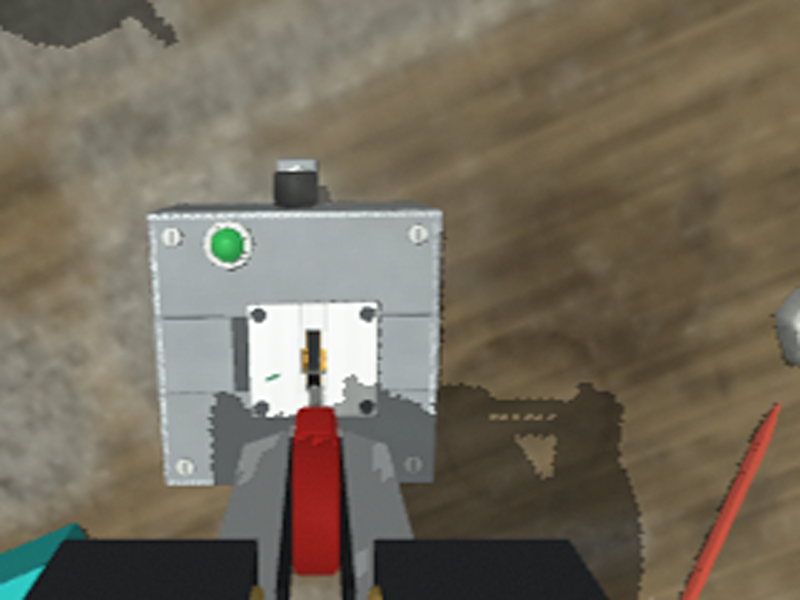

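The slot at (314,357) and the held key line up along the tool's centre column. I'll compute the residuals.

```bash
python3 - <<'E'
from h import *
o=robot.get_obs(); s=snapshot('wrist'); r=R.from_euler('xyz',o['ee_rot']); p=o['tool_pos']
A=lambda q,z: at(s,[150+q[0]/2.857-.5,60+q[1]/2.857-.5],z)
tl,tr,br,bl=[A(q,.06) for q in((152,215),(441,213),(434,485),(166,485))]; c=(tl+tr+bl+br)/4
ya=lambda a,b: np.arctan2(*(a-b)[1::-1])
print('box',c,[np.linalg.norm(a-b) for a,b in((tl,tr),(tr,br),(br,bl),(bl,tl))],'yaw',ya(tl,bl),ya(tr,br),ya(tl,tr)-np.pi/2,ya(bl,br)-np.pi/2)
m=A((314,359),.071);P=np.mean([A(q,.071) for q in((247,303),(380,303),(378,416),(249,414))],0)
for w in(m,P): print('slot',w,'toolframe',r.inv().apply(w-p)*1e3,'rel box',R.from_euler('z',-ya(tl,bl)).apply(w-c))
e=A((314,330),.071);print('slot far end tool',r.inv().apply(e-p)*1e3)
E
```

```text
box [ 0.5293546  -0.07921627  0.06      ] [np.float64(0.10743024530463587), np.float64(0.10917823882122624), np.float64(0.10932470907963528), np.float64(0.10828677266117655)] yaw -0.3954124118256918 -0.3780245435001781 -0.38697730420920884 -0.3951269070891663
slot [ 0.52844275 -0.08540751  0.071     ] toolframe [  2.41197871  -0.39868106 101.73708998] rel box [ 0.0015433  -0.00606475  0.011     ]
slot [ 0.52812386 -0.08508453  0.071     ] toolframe [  1.99365284  -0.57477353 101.7386561 ] rel box [ 0.00112461 -0.00588951  0.011     ]
slot far end tool [ 13.54649127  -0.38972861 101.68108314]
```

>>> arm_command(
  commands="1 -0.2 15 0.2 0.3 -0.3 0;0.5 0 15 0 0 0 0;0 0 15 0 0 0 0;0 0 5 0 0 0 0;0 0 0 0 0 0 0;0 0 0 0 0 0 0",
)

```text
time: 11.05
tool_pos: [0.5274, -0.0839, 0.1175]
ee_rot: [-3.141, 0.003, -0.385]
wrist_force: [-0.6, -0.8, -0.8]
width: 0.0095
```

```bash
python3 - <<'E'
from h import *
st(); go([.5282,-.0851,.113],-.389)
E
```

```text
{'time': np.float64(11.05), 'joint_positions': array([-2.6450e-01,  8.7600e-02,  1.5456e+00,  7.0000e-04,  1.5108e+00,
        1.6917e+00]), 'tool_pos': array([ 0.5274, -0.0839,  0.1175]), 'ee_rot': array([-3.1412e+00,  2.5000e-03, -3.8540e-01]), 'wrist_force': array([-0.59  , -0.7812, -0.8177]), 'wrist_torque': array([ 0.0442, -0.0041,  0.0148]), 'width': np.float64(0.0095)}
tool-frame mm [1.2 0.8 4.5] deg [-0.   0.1  0.2]
```

>>> arm_command(
  commands="1.1 0.8 2 0 0.1 0.1 0;0 0 1 0 0 0 0;0 0 0 0 0 0 0;0 0 0 0 0 0 0",
)

```text
time: 11.55
tool_pos: [0.5291, -0.0855, 0.116]
ee_rot: [-3.141, -0.002, -0.387]
wrist_force: [-0.3, -0.0, 0.5]
width: 0.0098
```

```bash
python3 - <<'E'
from h import *
st(); go([.5282,-.0851,.110],-.389); s=snapshot('wrist')
cv2.imwrite('pics/w6.png',cv2.resize(s['img'][130:250,180:340],(800,600),interpolation=cv2.INTER_CUBIC))
E
```

```text
{'time': np.float64(11.55), 'joint_positions': array([-2.6630e-01,  8.9100e-02,  1.5473e+00,  5.0000e-04,  1.5027e+00,
        1.6918e+00]), 'tool_pos': array([ 0.5291, -0.0855,  0.116 ]), 'ee_rot': array([-3.1408e+00, -2.5000e-03, -3.8740e-01]), 'wrist_force': array([-0.2797, -0.0361,  0.484 ]), 'wrist_torque': array([0.0315, 0.0537, 0.0023]), 'width': np.float64(0.0098)}
tool-frame mm [-1. -0.  6.] deg [-0.  -0.1  0.1]
```

View pics/w6.png

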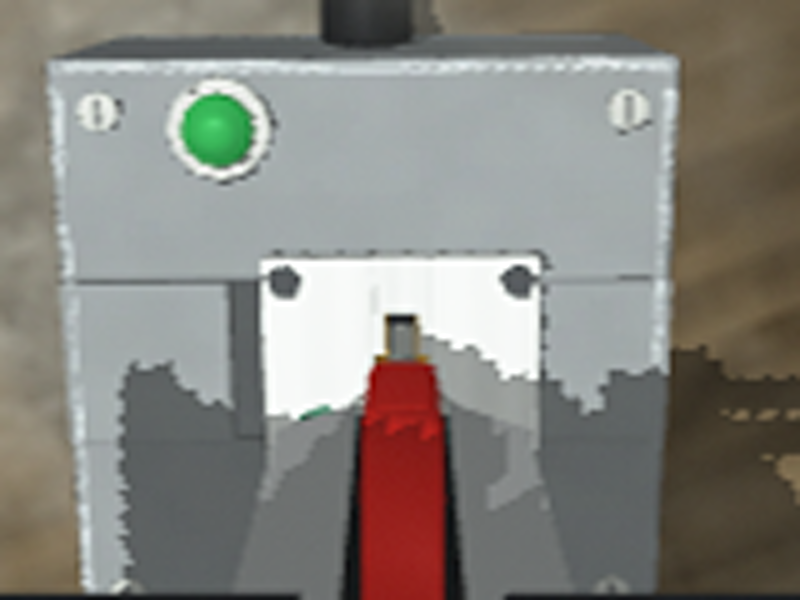

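The blade end at (403,340) sits within the slot outline (385–418). I'll feel downward gently.

>>> arm_command(
  commands="-0.5 0 2 0 -0.1 0 0;0 0 2 0 0 0 0;0 0 2 0 0 0 0;0 0 2 0 0 0 0;0 0 0 0 0 0 0",
)

```text
time: 12.22
tool_pos: [0.5285, -0.0853, 0.1071]
ee_rot: [-3.141, -0.0, -0.387]
wrist_force: [0.3, -0.4, -0.4]
width: 0.0101
```

```bash
python3 - <<'E'
from h import *
st(); go([.5282,-.0851,.080],-.389)
E
```

```text
{'time': np.float64(12.225), 'joint_positions': array([-2.6630e-01,  9.4700e-02,  1.5591e+00,  7.0000e-04,  1.4875e+00,
        1.6918e+00]), 'tool_pos': array([ 0.5285, -0.0853,  0.1071]), 'ee_rot': array([-3.1409e+00, -1.0000e-04, -3.8740e-01]), 'wrist_force': array([ 0.3276, -0.3577, -0.4467]), 'wrist_torque': array([0.0369, 0.0365, 0.0304]), 'width': np.float64(0.0101)}
tool-frame mm [-0.3 -0.  27.1] deg [-0.  -0.   0.1]
```

>>> arm_command(
  commands="-0.2 0 2 0 0 0 0;0 0 2 0 0 0 0;0 0 2 0 0 0 0;0 0 2 0 0 0 0;0 0 0 0 0 0 0",
)

```text
time: 12.85
tool_pos: [0.5283, -0.0851, 0.0985]
ee_rot: [-3.141, -0.0, -0.387]
wrist_force: [-0.1, -0.2, -1.2]
width: 0.0098
```

```bash
python3 - <<'E'
from h import *
st(); go([.5282,-.0851,.080],-.389)
E
```

```text
{'time': np.float64(12.85), 'joint_positions': array([-2.6620e-01,  9.9900e-02,  1.5711e+00,  7.0000e-04,  1.4704e+00,
        1.6918e+00]), 'tool_pos': array([ 0.5283, -0.0851,  0.0985]), 'ee_rot': array([-3.1409e+00, -1.0000e-04, -3.8730e-01]), 'wrist_force': array([-0.1156, -0.1701, -1.1554]), 'wrist_torque': array([ 0.0675, -0.0261,  0.0485]), 'width': np.float64(0.0098)}
tool-frame mm [-0.1 -0.  18.5] deg [-0.  -0.   0.1]
```

>>> arm_command(
  commands="0 0 2 0 0 0 0;0 0 2 0 0 0 0;0 0 2 0 0 0 0;0 0 2 0 0 0 0;0 0 2 0 0 0 0;0 0 2 0 0 0 0;0 0 0 0 0 0 0",
)

```text
time: 13.72
tool_pos: [0.5283, -0.0852, 0.0857]
ee_rot: [-3.141, -0.0, -0.387]
wrist_force: [0.2, 0.3, -0.3]
width: 0.0099
```

```bash
python3 - <<'E'
from h import *
st(); go([.5282,-.0851,.080],-.389)
E
```

```text
{'time': np.float64(13.725), 'joint_positions': array([-2.6620e-01,  1.0890e-01,  1.5877e+00,  7.0000e-04,  1.4448e+00,
        1.6919e+00]), 'tool_pos': array([ 0.5283, -0.0852,  0.0857]), 'ee_rot': array([-3.1409, -0.    , -0.3874]), 'wrist_force': array([ 0.1552,  0.2687, -0.2918]), 'wrist_torque': array([ 0.0741,  0.0409, -0.0154]), 'width': np.float64(0.0099)}
tool-frame mm [-0.1 -0.   5.7] deg [-0.  -0.   0.1]
```

Free all the way so far. I'll take smaller steps to seat it.

>>> arm_command(
  commands="0 0 1.2 0 0 0 0;0 0 1.2 0 0 0 0;0 0 1.2 0 0 0 0;0 0 0 0 0 0 0",
)

```text
time: 14.22
tool_pos: [0.5284, -0.0852, 0.082]
ee_rot: [-3.141, -0.0, -0.387]
wrist_force: [0.2, 0.0, -0.7]
width: 0.0099
```

>>> arm_command(
  commands="0 0 1 0 0 0 0;0 0 0 0 0 0 0",
)

```text
time: 14.48
tool_pos: [0.5284, -0.0852, 0.081]
ee_rot: [-3.141, -0.001, -0.387]
wrist_force: [0.4, 0.2, -0.9]
width: 0.01
```

>>> arm_command(
  commands="0 0 0.8 0 0 0 0;0 0 0 0 0 0 0",
)

```text
time: 14.72
tool_pos: [0.5285, -0.0852, 0.0802]
ee_rot: [-3.141, -0.001, -0.387]
wrist_force: [-0.3, -0.5, -0.9]
width: 0.0096
```

>>> arm_command(
  commands="0 0 0.8 0 0 0 0;0 0 0 0 0 0 0",
)

```text
time: 14.98
tool_pos: [0.5286, -0.0853, 0.0798]
ee_rot: [-3.141, -0.001, -0.387]
wrist_force: [0.5, -0.0, 0.9]
width: 0.0095
```

>>> arm_command(
  commands="0 0 0.8 0 0 0 0;0 0 0 0 0 0 0",
)

```text
time: 15.22
tool_pos: [0.5286, -0.0852, 0.0795]
ee_rot: [-3.141, -0.001, -0.387]
wrist_force: [-0.2, 0.2, 1.4]
width: 0.0097
```

Home: contact begins at TCP z ≈ 0.0798, pressing about 1.5 N. Joint 6 is at 1.69 with a limit of 2.57, so it can't turn another 1.2 rad clockwise. I'll let go, lift clear, turn the gripper half round and regrip.

>>> arm_command(
  commands="0 0 0 0 0 0 0.7;0 0 0 0 0 0 0.7;0 0 0 0 0 0 0.7;0 0 0 0 0 0 0.7;0 0 0 0 0 0 0.7;0 0 -6 0 0 0 0.7;0 0 -14 0 0 0 0.7;0 0 -16 0 0 0 0.7;0 0 -16 0 0 0 0.7;0 0 -6 0 0 0 0.7;0 0 0 0 0 0 0.7",
)

```text
time: 16.6
tool_pos: [0.5298, -0.0856, 0.1434]
ee_rot: [-3.14, -0.006, -0.387]
wrist_force: [-0.5, -0.7, 0.4]
width: 0.0655
```

```bash
python3 - <<'E'
from h import *
st()
E
```

```text
{'time': np.float64(16.6), 'joint_positions': array([-2.6630e-01,  7.3400e-02,  1.5087e+00,  6.0000e-04,  1.5535e+00,
        1.6919e+00]), 'tool_pos': array([ 0.5298, -0.0856,  0.1434]), 'ee_rot': array([-3.1402, -0.0058, -0.3874]), 'wrist_force': array([-0.491 , -0.6545,  0.3515]), 'wrist_torque': array([ 0.0763, -0.002 , -0.0107]), 'width': np.float64(0.0655)}
```

>>> arm_command(
  commands="0 0 0 0 0 -10.7 0.7;0 0 0 0 0 -10.7 0.7;0 0 0 0 0 -10.7 0.7;0 0 0 0 0 -10.7 0.7;0 0 0 0 0 -10.7 0.7;0 0 0 0 0 -10.7 0.7;0 0 0 0 0 -10.7 0.7;0 0 0 0 0 -10.7 0.7;0 0 0 0 0 -10.7 0.7;0 0 0 0 0 -10.7 0.7;0 0 0 0 0 -10.7 0.7;0 0 0 0 0 -10.7 0.7",
)

```text
time: 18.1
tool_pos: [0.5246, -0.0842, 0.1344]
ee_rot: [-3.133, -0.006, 1.868]
wrist_force: [-0.1, -0.1, 0.4]
width: 0.0659
```

>>> arm_command(
  commands="0 0 0 0 0 -10.7 0.7;0 0 0 0 0 -10.7 0.7;0 0 0 0 0 -10.7 0.7;0 0 0 0 0 -10.7 0.7;0 0 0 0 0 0 0.7;0 0 0 0 0 0 0.7",
)

```text
time: 18.85
tool_pos: [0.522, -0.0835, 0.1299]
ee_rot: [-3.137, -0.019, 2.613]
wrist_force: [0.3, 0.6, 0.4]
width: 0.0655
```

```bash
python3 - <<'E'
from h import *
st();go([.5285,-.0852,.080],np.pi-.387)
E
```

```text
{'time': np.float64(18.85), 'joint_positions': array([-2.6640e-01,  8.2200e-02,  1.5266e+00,  7.0000e-04,  1.5524e+00,
       -1.3091e+00]), 'tool_pos': array([ 0.522 , -0.0835,  0.1299]), 'ee_rot': array([-3.1372, -0.0191,  2.6135]), 'wrist_force': array([0.2559, 0.6165, 0.4459]), 'wrist_torque': array([ 0.0453, -0.2021, -0.0095]), 'width': np.float64(0.0655)}
tool-frame mm [-7.4  2.  49.8] deg [-0.2 -1.1 -8.1]
```

>>> arm_command(
  commands="-4 1 0 0 -1 -4 0.7;-3.5 1 0 0 0 -4 0.7;0 0 0 0 0 0 0.7;0 0 0 0 0 0 0.7",
)

```text
time: 19.35
tool_pos: [0.5292, -0.0852, 0.1291]
ee_rot: [-3.138, -0.003, 2.749]
wrist_force: [-0.3, -0.3, -0.2]
width: 0.0656
```

```bash
python3 - <<'E'
from h import *
st();go([.5285,-.0852,.080],np.pi-.387)
s=snapshot('wrist')
cv2.imwrite('pics/w7.png',cv2.resize(s['img'],(640,480)))
E
```

```text
{'time': np.float64(19.35), 'joint_positions': array([-0.2633,  0.0869,  1.523 , -0.0032,  1.5353, -1.441 ]), 'tool_pos': array([ 0.5292, -0.0852,  0.1291]), 'ee_rot': array([-3.1379, -0.0032,  2.7486]), 'wrist_force': array([-0.3297, -0.2808, -0.2229]), 'wrist_torque': array([ 0.0228, -0.1032, -0.0045]), 'width': np.float64(0.0656)}
tool-frame mm [ 0.5 -0.1 49.1] deg [-0.2 -0.2 -0.3]
```

View pics/w7.png

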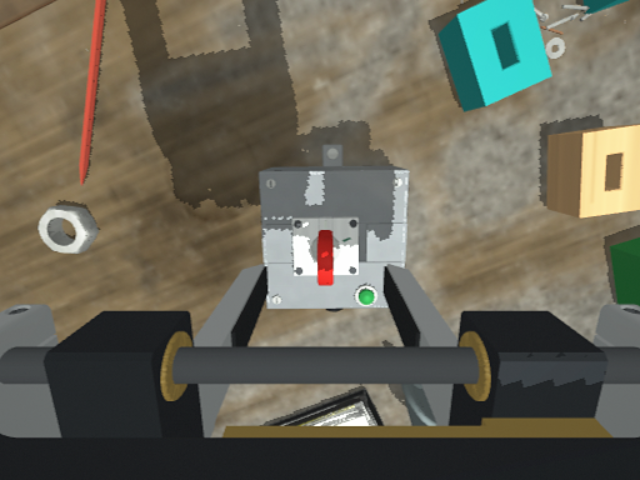

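The key stands home at (326,257), centred between the fingers. I'll descend and regrip.

>>> arm_command(
  commands="0.4 0 12 -0.2 -0.2 -0.3 0.7;0 0 13 0 0 0 0.7;0 0 10 0 0 0 0.7;0 0 4 0 0 0 0.7;0 0 0 0 0 0 0.7;0 0 0 0 0 0 0.7",
)

```text
time: 20.15
tool_pos: [0.5278, -0.0849, 0.0861]
ee_rot: [-3.141, -0.002, 2.753]
wrist_force: [0.9, 0.2, 0.0]
width: 0.0655
```

```bash
python3 - <<'E'
from h import *
st();go([.5285,-.0852,.081],np.pi-.387)
E
```

```text
{'time': np.float64(20.15), 'joint_positions': array([-0.2655,  0.1091,  1.5866, -0.    ,  1.4477, -1.4474]), 'tool_pos': array([ 0.5278, -0.0849,  0.0861]), 'ee_rot': array([-3.1414e+00, -1.9000e-03,  2.7526e+00]), 'wrist_force': array([0.8681, 0.2137, 0.0419]), 'wrist_torque': array([ 0.0565, -0.1856, -0.0285]), 'width': np.float64(0.0655)}
tool-frame mm [-0.7 -0.   5.1] deg [-0.  -0.1 -0.1]
```

>>> arm_command(
  commands="-0.6 0 3 0 0 0 0.4;0 0 2 0 0 0 0.2;0 0 0 0 0 0 0;0 0 0 0 0 0 0;0 0 0 0 0 0 0;0 0 0 0 0 0 0;0 0 0 0 0 0 0;0 0 0 0 0 0 0;0 0 0 0 0 0 0",
)

```text
time: 21.28
tool_pos: [0.5293, -0.0853, 0.082]
ee_rot: [3.142, 0.001, 2.753]
wrist_force: [-0.7, 0.2, -0.6]
width: 0.0096
```

```bash
python3 - <<'E'
from h import *
st();go([.5285,-.0852,.080],np.pi-.387)
E
```

```text
{'time': np.float64(21.275), 'joint_positions': array([-0.2656,  0.1134,  1.5903, -0.    ,  1.4373, -1.4475]), 'tool_pos': array([ 0.5293, -0.0853,  0.082 ]), 'ee_rot': array([3.1415e+00, 6.0000e-04, 2.7527e+00]), 'wrist_force': array([-0.6717,  0.1991, -0.5864]), 'wrist_torque': array([ 0.0281, -0.1731,  0.0355]), 'width': np.float64(0.0096)}
tool-frame mm [ 0.8 -0.2  2. ] deg [ 0.   0.  -0.1]
```

>>> arm_command(
  commands="0 0 0 0 0 3 0;0 0 0 0 0 3 0;0 0 0 0 0 3 0",
)

```text
time: 21.65
tool_pos: [0.5292, -0.0855, 0.082]
ee_rot: [-3.141, 0.001, 2.591]
wrist_force: [0.4, 0.1, 0.6]
width: 0.0096
```

```bash
python3 - <<'E'
from h import *
st();go([.5293,-.0853,.0815],np.pi-.387-1.2)
E
```

```text
{'time': np.float64(21.65), 'joint_positions': array([-2.6570e-01,  1.1350e-01,  1.5903e+00, -5.0000e-04,  1.4373e+00,
       -1.2858e+00]), 'tool_pos': array([ 0.5292, -0.0855,  0.082 ]), 'ee_rot': array([-3.1413e+00,  6.0000e-04,  2.5910e+00]), 'wrist_force': array([0.3868, 0.1453, 0.6366]), 'wrist_torque': array([-0.0312, -0.1438,  0.1092]), 'width': np.float64(0.0096)}
tool-frame mm [-0.   0.2  0.5] deg [ 0.   0.  59.4]
```

>>> arm_command(
  commands="0 0 0 0 0 5 0;0 0 0 0 0 5 0;0 0 0 0 0 5 0;0 0 0 0 0 5 0",
)

```text
time: 22.15
tool_pos: [0.5288, -0.0859, 0.082]
ee_rot: [-3.14, 0.001, 2.231]
wrist_force: [-0.2, -0.4, -0.4]
width: 0.0099
```

```bash
python3 - <<'E'
from h import *
st();go([.5293,-.0853,.0815],np.pi-.387-1.2)
E
```

```text
{'time': np.float64(22.15), 'joint_positions': array([-0.2658,  0.1134,  1.5904, -0.0018,  1.4379, -0.9258]), 'tool_pos': array([ 0.5288, -0.0859,  0.082 ]), 'ee_rot': array([-3.1402e+00,  1.0000e-03,  2.2310e+00]), 'wrist_force': array([-0.1755, -0.3891, -0.3729]), 'wrist_torque': array([-0.0332, -0.0599,  0.0726]), 'width': np.float64(0.0099)}
tool-frame mm [0.2 0.8 0.5] deg [-0.1  0.1 38.8]
```

>>> arm_command(
  commands="0 0 0 0 0 5 0;0 0 0 0 0 5 0;0 0 0 0 0 5 0;0 0 0 0 0 5 0;0 0 0 0 0 5 0",
)

```text
time: 22.78
tool_pos: [0.5281, -0.0863, 0.0819]
ee_rot: [-3.139, 0.002, 1.781]
wrist_force: [-0.3, -0.1, 0.8]
width: 0.0096
```

```bash
python3 - <<'E'
from h import *
st();go([.5293,-.0853,.0815],np.pi-.387-1.2)
E
```

```text
{'time': np.float64(22.775), 'joint_positions': array([-0.266 ,  0.1133,  1.5906, -0.0029,  1.4391, -0.4756]), 'tool_pos': array([ 0.5281, -0.0863,  0.0819]), 'ee_rot': array([-3.1390e+00,  1.9000e-03,  1.7808e+00]), 'wrist_force': array([-0.2843, -0.0693,  0.7767]), 'wrist_torque': array([-0.0581, -0.0406,  0.0628]), 'width': np.float64(0.0096)}
tool-frame mm [0.7 1.3 0.4] deg [-0.1  0.1 13. ]
```

>>> arm_command(
  commands="0 0 0 0 0 4 0;0 0 0 0 0 4 0;0 0 0 0 0 2 0",
)

```text
time: 23.15
tool_pos: [0.5279, -0.0864, 0.082]
ee_rot: [-3.139, 0.003, 1.601]
wrist_force: [-0.0, -0.4, -0.2]
width: 0.0097
```

```bash
python3 - <<'E'
from h import *
for i in range(2): st(); snapshot('top')
go([.5293,-.0853,.0815],np.pi-.387-1.2)
E
```

```text
{'time': np.float64(23.15), 'joint_positions': array([-0.266 ,  0.1131,  1.5908, -0.0034,  1.4397, -0.2955]), 'tool_pos': array([ 0.5279, -0.0864,  0.082 ]), 'ee_rot': array([-3.1387e+00,  2.6000e-03,  1.6008e+00]), 'wrist_force': array([-0.0162, -0.3853, -0.1708]), 'wrist_torque': array([ 0.0278, -0.0833,  0.0998]), 'width': np.float64(0.0097)}
{'time': np.float64(23.2), 'joint_positions': array([-0.266 ,  0.1131,  1.5908, -0.0034,  1.4398, -0.2948]), 'tool_pos': array([ 0.5278, -0.0864,  0.082 ]), 'ee_rot': array([-3.1386e+00,  2.6000e-03,  1.6000e+00]), 'wrist_force': array([-0.0987,  0.5667, -0.0383]), 'wrist_torque': array([-0.049 , -0.0167,  0.0795]), 'width': np.float64(0.0099)}
tool-frame mm [1.  1.5 0.5] deg [-0.2  0.1  2.7]
```

Turned 1.15 rad with about 0.08 N·m. I'll go on in 1.5° steps until the torque rises.

>>> arm_command(
  commands="0 0 0 0 0 1.5 0;0 0 0 0 0 1.5 0",
)

```text
time: 23.5
tool_pos: [0.5278, -0.0864, 0.082]
ee_rot: [-3.139, 0.003, 1.547]
wrist_force: [-0.5, -0.1, 0.5]
width: 0.0098
```

```bash
python3 - <<'E'
from h import *
for i in range(3):
    o=robot.get_obs(); print(o['ee_rot'][2],o['wrist_torque']); snapshot('top')
E
```

```text
1.5474372437974564 [ 0.0243519  -0.02094428  0.07770527]
1.5468727481957905 [ 0.02667189 -0.01219276  0.03391   ]
1.5484327353245293 [-0.06400459  0.01475168  0.07804122]
```

>>> arm_command(
  commands="0 0 0 0 0 1.5 0",
)

```text
time: 23.78
tool_pos: [0.5278, -0.0864, 0.082]
ee_rot: [-3.139, 0.003, 1.521]
wrist_force: [-0.3, 0.4, 1.3]
width: 0.0097
```

```bash
python3 - <<'E'
from h import *
for i in range(3):
    o=robot.get_obs(); print(o['ee_rot'][2],o['wrist_torque']); snapshot('top')
E
```

```text
1.521418577725779 [-0.03135804  0.01290625  0.0661064 ]
1.520664279445477 [0.03022663 0.06118759 0.02678938]
1.5221642666430835 [-0.01243271  0.08562248  0.05222472]
```

>>> arm_command(
  commands="0 0 0 0 0 1.5 0",
)

```text
time: 24.05
tool_pos: [0.5277, -0.0863, 0.0819]
ee_rot: [-3.139, 0.003, 1.495]
wrist_force: [-1.1, -0.3, -0.3]
width: 0.0097
```

```bash
python3 - <<'E'
from h import *
for i in range(3):
    o=robot.get_obs(); print(o['ee_rot'][2],o['wrist_torque']); snapshot('top')
E
```

```text
1.4950609953439697 [-0.08985237  0.06772814  0.07314861]
1.4943146340663511 [-0.00664008  0.0010412   0.07750521]
1.4958575419240252 [-0.05003687  0.0543492   0.10678834]
```

>>> arm_command(
  commands="0 0 0 0 0 1.5 0",
)

```text
time: 24.32
tool_pos: [0.5277, -0.0863, 0.0819]
ee_rot: [-3.139, 0.003, 1.469]
wrist_force: [-0.4, -0.3, 0.5]
width: 0.01
```

```bash
python3 - <<'E'
from h import *
for i in range(3):
    o=robot.get_obs(); print(o['ee_rot'][2],o['wrist_torque']); snapshot('top')
E
```

```text
1.4687294229142318 [-0.03113895  0.01324083  0.03581599]
1.4679360628801326 [-0.06124055  0.0722446   0.08700963]
1.4694344471324423 [-0.00267227  0.02374701  0.10676625]
```

>>> arm_command(
  commands="0 0 0 0 0 1.5 0",
)

```text
time: 24.6
tool_pos: [0.5276, -0.0863, 0.0819]
ee_rot: [-3.139, 0.003, 1.442]
wrist_force: [0.1, 0.7, -0.1]
width: 0.0099
```

```bash
python3 - <<'E'
from h import *
for i in range(4):
    o=robot.get_obs(); print(o['ee_rot'][2],o['wrist_torque']); snapshot('top')
E
```

```text
1.4424353800845129 [-0.00719875  0.08904285  0.08070948]
1.4417720916822536 [-0.05115767  0.09166772  0.16980513]
1.4432827171147689 [-0.05935222  0.09169749  0.10425166]
1.443721541554865 [-0.09404286  0.09716755  0.13938827]
```

>>> arm_command(
  commands="0 0 0 0 0 1.3 0",
)

```text
time: 24.92
tool_pos: [0.5276, -0.0863, 0.0819]
ee_rot: [-3.139, 0.003, 1.42]
wrist_force: [0.3, -0.6, 0.1]
width: 0.0095
```

```bash
python3 - <<'E'
from h import *
for i in range(4):
    o=robot.get_obs(); print(o['ee_rot'][2],o['wrist_torque']); snapshot('top')
E
```

```text
1.4200780702167557 [-0.10093321  0.101823    0.2075478 ]
1.4194446301784491 [-0.0446345   0.08203753  0.17427239]
1.4207742472667872 [-0.0646899   0.03388598  0.17489499]
1.4211231758324954 [-0.07588829  0.08782787  0.17852778]
```

Stop reached: the torque rose to about 0.18 N·m past 1.28 rad of hand turn. Now I'll turn back.

>>> arm_command(
  commands="0 0 0 0 0 -3 0;0 0 0 0 0 -5 0;0 0 0 0 0 -5 0;0 0 0 0 0 -5 0;0 0 0 0 0 -5 0;0 0 0 0 0 -5 0",
)

```text
time: 25.88
tool_pos: [0.5283, -0.0865, 0.082]
ee_rot: [-3.139, 0.002, 1.923]
wrist_force: [-0.2, -0.5, 0.2]
width: 0.0098
```

```bash
python3 - <<'E'
from h import *
st()
E
```

```text
{'time': np.float64(25.875), 'joint_positions': array([-0.2664,  0.1133,  1.5905, -0.0029,  1.4387, -0.618 ]), 'tool_pos': array([ 0.5283, -0.0865,  0.082 ]), 'ee_rot': array([-3.1392e+00,  1.8000e-03,  1.9228e+00]), 'wrist_force': array([-0.2463, -0.4522,  0.2154]), 'wrist_torque': array([ 0.019 , -0.0502, -0.0315]), 'width': np.float64(0.0098)}
```

>>> arm_command(
  commands="0 0 0 0 0 -5 0;0 0 0 0 0 -5 0;0 0 0 0 0 -5 0;0 0 0 0 0 -5 0;0 0 0 0 0 -5 0;0 0 0 0 0 -5 0",
)

```text
time: 26.62
tool_pos: [0.5291, -0.086, 0.0819]
ee_rot: [-3.141, 0.001, 2.461]
wrist_force: [-1.1, 0.9, 1.0]
width: 0.0098
```

```bash
python3 - <<'E'
from h import *
st()
E
```

```text
{'time': np.float64(26.625), 'joint_positions': array([-2.6650e-01,  1.1360e-01,  1.5903e+00, -5.0000e-04,  1.4372e+00,
       -1.1561e+00]), 'tool_pos': array([ 0.5291, -0.086 ,  0.0819]), 'ee_rot': array([-3.1413e+00,  7.0000e-04,  2.4605e+00]), 'wrist_force': array([-1.0878,  0.8721,  0.9919]), 'wrist_torque': array([ 0.0761,  0.012 , -0.097 ]), 'width': np.float64(0.0098)}
```

>>> arm_command(
  commands="0 0 0 0 0 -5 0;0 0 0 0 0 -5 0;0 0 0 0 0 -5 0;0 0 0 0 0 -2 0;0 0 0 0 0 -1.5 0",
)

```text
time: 27.25
tool_pos: [0.5295, -0.0855, 0.0819]
ee_rot: [3.14, 0.001, 2.792]
wrist_force: [-0.7, 0.1, 0.0]
width: 0.01
```

```bash
python3 - <<'E'
from h import *
for i in range(4):
    o=robot.get_obs(); print(o['ee_rot'][2],o['wrist_torque'],o['tool_pos']); snapshot('top')
E
```

```text
2.7915513835806283 [ 0.0978371  -0.01258743 -0.01256545] [ 0.52948657 -0.08546348  0.08192353]
2.792285218030064 [ 0.093378   -0.03005033 -0.07099137] [ 0.52946979 -0.08542093  0.08190643]
2.790878322398536 [ 0.14824808  0.0018718  -0.05489646] [ 0.52945525 -0.08541842  0.08188794]
2.7905150707170066 [ 0.10200271 -0.0872656  -0.03189393] [ 0.52947469 -0.08544464  0.0818959 ]
```

>>> arm_command(
  commands="0 0 0 0 0 -1.5 0",
)

```text
time: 27.58
tool_pos: [0.5295, -0.0854, 0.0819]
ee_rot: [3.14, 0.001, 2.818]
wrist_force: [-0.6, -0.2, -0.1]
width: 0.01
```

```bash
python3 - <<'E'
from h import *
for i in range(4):
    o=robot.get_obs(); print(o['ee_rot'][2],o['wrist_torque'],o['tool_pos']); snapshot('top')
E
```

```text
2.817813058751809 [ 0.10080401 -0.03235676 -0.02893994] [ 0.52951242 -0.08540672  0.08191865]
2.8186623728101474 [ 0.13441227 -0.00506392 -0.0518973 ] [ 0.52952136 -0.08540099  0.08193818]
2.817258978130205 [ 0.10923357 -0.01193376 -0.07211474] [ 0.52948174 -0.08540016  0.08191972]
2.816758990890228 [ 0.11372694 -0.00869302 -0.07562377] [ 0.5294992  -0.08540136  0.08193183]
```

>>> arm_command(
  commands="0 0 0 0 0 -1.5 0",
)

```text
time: 27.9
tool_pos: [0.5295, -0.0854, 0.0819]
ee_rot: [3.14, 0.001, 2.844]
wrist_force: [-1.1, 1.2, -0.3]
width: 0.0097
```

```bash
python3 - <<'E'
from h import *
for i in range(4):
    o=robot.get_obs(); print(o['ee_rot'][2],o['wrist_torque'],o['tool_pos']); snapshot('top')
E
```

```text
2.8442086371162567 [ 0.13842623 -0.01285254 -0.07612231] [ 0.52951945 -0.08537473  0.08193133]
2.844956918407342 [ 0.11811444 -0.01508087 -0.07891685] [ 0.52950938 -0.08537572  0.08191725]
2.8434416119378554 [ 0.16567689 -0.01229738 -0.04962887] [ 0.52950571 -0.08537196  0.08190621]
2.8429699712913012 [ 0.18517765  0.02404858 -0.08736637] [ 0.52951574 -0.08536741  0.08191378]
```

>>> arm_command(
  commands="0 0 0 0 0 -1.5 0",
)

```text
time: 28.22
tool_pos: [0.5295, -0.0853, 0.0819]
ee_rot: [3.14, 0.001, 2.87]
wrist_force: [-0.5, -0.2, -0.8]
width: 0.0093
```

```bash
python3 - <<'E'
from h import *
for i in range(4):
    o=robot.get_obs(); print(o['ee_rot'][2],o['wrist_torque'],o['tool_pos']); snapshot('top')
E
```

```text
2.870446967724723 [ 0.15657179 -0.01869473 -0.08503144] [ 0.52951507 -0.08532452  0.08190987]
2.871097118919109 [ 0.13397788  0.01778683 -0.04488067] [ 0.52952761 -0.08533245  0.08193808]
2.8696368948841133 [ 0.18034976 -0.03432326 -0.03262718] [ 0.52951798 -0.08533121  0.08194349]
2.8691144336480803 [ 0.1900308  -0.12479146 -0.08346692] [ 0.52953167 -0.08534865  0.08193024]
```

>>> arm_command(
  commands="0 0 0 0 0 3.4 0;0 0 0 0 0 3.4 0;0 0 0 0 0 0 0",
)

```text
time: 28.8
tool_pos: [0.53, -0.0859, 0.082]
ee_rot: [3.141, 0.002, 2.748]
wrist_force: [-0.0, -0.0, 0.4]
width: 0.01
```

>>> arm_command(
  commands="0 0 -1 0 0 0 0;0 0 -1 0 0 0 0;0 0 0 0 0 0 0",
)

```text
time: 29.18
tool_pos: [0.53, -0.0861, 0.0839]
ee_rot: [3.141, 0.002, 2.749]
wrist_force: [-0.7, 0.1, -0.7]
width: 0.0095
```

```bash
python3 - <<'E'
from h import *
for i in range(3):
    o=robot.get_obs(); print(o['ee_rot'],o['wrist_force'],o['wrist_torque'],o['tool_pos']); snapshot('top')
E
```

```text
[3.14119971e+00 2.46468112e-03 2.74948827e+00] [-0.71247785  0.08572106 -0.69893154] [ 0.01217068 -0.14196392  0.00693721] [ 0.53001406 -0.08608391  0.08387827]
[3.14125346e+00 2.33780236e-03 2.74943633e+00] [ 0.5293469   0.24662721 -0.33301459] [ 0.01920407 -0.13174689  0.04637737] [ 0.52997317 -0.08609199  0.08382163]
[3.14125799e+00 2.27007277e-03 2.74942687e+00] [-0.84788765 -0.28269584 -0.70574123] [ 0.01779429 -0.13873404  0.01335103] [ 0.52995199 -0.08606539  0.08378027]
```

>>> arm_command(
  commands="0.9 0.5 -1 0 0 0 0;0 0 -1.2 0 0 0 0;0 0 -1.2 0 0 0 0;0 0 0 0 0 0 0",
)

```text
time: 29.82
tool_pos: [0.5293, -0.0852, 0.0874]
ee_rot: [3.141, 0.002, 2.749]
wrist_force: [0.2, 0.4, -1.2]
width: 0.0099
```

```bash
python3 - <<'E'
from h import *
for i in range(3):
    o=robot.get_obs(); print(o['ee_rot'],o['wrist_force'],o['wrist_torque'],o['tool_pos']); snapshot('top')
E
```

```text
[3.14122178e+00 2.33637212e-03 2.74949757e+00] [ 0.24431904  0.40616251 -1.16471656] [ 0.04922076 -0.11862576  0.01712424] [ 0.52926671 -0.08518659  0.08744006]
[3.14124464e+00 2.20668986e-03 2.74952228e+00] [ 0.75881406  0.15527666 -0.2553889 ] [ 0.01089185 -0.16219919  0.03497159] [ 0.52921978 -0.08517309  0.08737437]
[3.14128090e+00 2.03669090e-03 2.74953066e+00] [-0.07798619 -0.34304449 -0.96986279] [ 0.03292255 -0.13963234  0.04967029] [ 0.5291531  -0.08516217  0.08729501]
```

>>> arm_command(
  commands="0 0 -1.2 0 0 0 0;0 0 -1.2 0 0 0 0;0 0 0 0 0 0 0",
)

```text
time: 30.35
tool_pos: [0.5291, -0.0852, 0.0897]
ee_rot: [3.141, 0.002, 2.749]
wrist_force: [-0.6, -0.2, 0.4]
width: 0.0097
```

```bash
python3 - <<'E'
from h import *
for i in range(3):
    o=robot.get_obs(); print(o['ee_rot'],o['wrist_force'],o['wrist_torque'],o['tool_pos']); snapshot('top')
E
```

```text
[3.14126655e+00 1.84894051e-03 2.74946513e+00] [-0.59548425 -0.22720457  0.40014451] [-0.00305524 -0.11471091 -0.01072649] [ 0.52910747 -0.08515093  0.08974923]
[3.14124512e+00 1.73036532e-03 2.74943814e+00] [ 0.02006356  0.48690793 -1.04566769] [ 0.02709529 -0.19959046 -0.00269398] [ 0.52907666 -0.08513828  0.08967718]
[3.14129685e+00 1.58667956e-03 2.74949195e+00] [-0.49983136 -0.77532084 -0.87990957] [ 0.04621109 -0.12482548 -0.05225596] [ 0.52901812 -0.0851233   0.08958775]
```

Free and moving through the plate with no pull. I'll continue up.

>>> arm_command(
  commands="0 0 -1.5 0 0 0 0;0 0 -2 0 0 0 0;0 0 -2 0 0 0 0;0 0 0 0 0 0 0",
)

```text
time: 31.0
tool_pos: [0.529, -0.0851, 0.0955]
ee_rot: [3.141, 0.002, 2.749]
wrist_force: [-1.5, -0.2, -1.4]
width: 0.0098
```

>>> arm_command(
  commands="0 0 -2 0 0 0 0;0 0 -2.5 0 0 0 0;0 0 -2.5 0 0 0 0;0 0 -2.5 0 0 0 0;0 0 0 0 0 0 0",
)

```text
time: 31.62
tool_pos: [0.5291, -0.0851, 0.1059]
ee_rot: [3.141, 0.002, 2.75]
wrist_force: [0.7, -0.4, -1.0]
width: 0.0095
```

```bash
python3 - <<'E'
from h import *
st()
E
```

```text
{'time': np.float64(31.625), 'joint_positions': array([-2.6540e-01,  9.5600e-02,  1.5607e+00,  1.0000e-04,  1.4832e+00,
       -1.4441e+00]), 'tool_pos': array([ 0.5291, -0.0851,  0.1059]), 'ee_rot': array([3.1412e+00, 2.0000e-03, 2.7495e+00]), 'wrist_force': array([ 0.7131, -0.381 , -1.0211]), 'wrist_torque': array([ 0.0263, -0.1375, -0.0166]), 'width': np.float64(0.0095)}
```

>>> arm_command(
  commands="0 0 -4 0 0 0 0;0 0 -6 0 0 0 0;0 0 -10 0 0 0 0;0 0 -16 0 0 0 0;0 0 -18 0 0 0 0;0 0 -10 0 0 0 0;0 0 0 0 0 0 0",
)

```text
time: 32.5
tool_pos: [0.5298, -0.0853, 0.1761]
ee_rot: [3.141, 0.006, 2.75]
wrist_force: [-0.1, -0.1, -0.5]
width: 0.0097
```

```bash
python3 - <<'E'
from h import *
st(); go([.5645,.1413,.16],np.pi-.252)
E
```

```text
{'time': np.float64(32.5), 'joint_positions': array([-2.6540e-01,  6.0700e-02,  1.4570e+00,  1.0000e-04,  1.6184e+00,
       -1.4441e+00]), 'tool_pos': array([ 0.5298, -0.0853,  0.1761]), 'ee_rot': array([3.1408, 0.0055, 2.7495]), 'wrist_force': array([-0.1206, -0.1455, -0.4505]), 'wrist_torque': array([-0.0179, -0.1399,  0.0124]), 'width': np.float64(0.0097)}
tool-frame mm [ 54.6 222.7  16. ] deg [ 0.   0.3 -8. ]
```

>>> arm_command(
  commands="8 30 0 0 0 0 0;11 44 0 0 0 0 0;11 44 0 0 0 0 0;11 44 0 0 0 0 0;10 42 0 0 0 0 0;2 10 0 0 0 -4 0;0 0 0 0 0 -4 0;0 0 0 0 0 0 0;0 0 0 0 0 0 0",
)

```text
time: 33.62
tool_pos: [0.5612, 0.1391, 0.1697]
ee_rot: [-3.138, -0.004, 2.89]
wrist_force: [0.2, 0.3, -0.4]
width: 0.0098
```

```bash
python3 - <<'E'
from h import *
st(); go([.5645,.1413,.14],np.pi-.252)
E
```

```text
{'time': np.float64(33.625), 'joint_positions': array([ 0.1461,  0.1632,  1.357 , -0.002 ,  1.6263, -1.1734]), 'tool_pos': array([0.5612, 0.1391, 0.1697]), 'ee_rot': array([-3.1378, -0.0038,  2.8902]), 'wrist_force': array([ 0.1737,  0.3487, -0.3656]), 'wrist_torque': array([ 0.0428, -0.1609,  0.0194]), 'width': np.float64(0.0098)}
tool-frame mm [-2.8  3.1 29.7] deg [-0.2 -0.2  0. ]
```

>>> arm_command(
  commands="-2.8 3 15 -0.2 -0.2 0 0;0 0 15 0 0 0 0;0 0 15 0 0 0 0;0 0 12 0 0 0 0;0 0 5 0 0 0 0;0 0 0 0 0 0 0;0 0 0 0 0 0 0",
)

```text
time: 34.5
tool_pos: [0.5638, 0.1403, 0.1016]
ee_rot: [-3.14, -0.003, 2.887]
wrist_force: [-0.4, -0.5, -0.7]
width: 0.0099
```

```bash
python3 - <<'E'
from h import *
st(); go([.5645,.1413,.09],np.pi-.252); s=snapshot('wrist')
cv2.imwrite('pics/w8.png',cv2.resize(s['img'][130:250,180:340],(800,600),interpolation=cv2.INTER_CUBIC))
E
```

```text
{'time': np.float64(34.5), 'joint_positions': array([ 0.1463,  0.2001,  1.451 , -0.    ,  1.4937, -1.1701]), 'tool_pos': array([0.5638, 0.1403, 0.1016]), 'ee_rot': array([-3.1403e+00, -2.9000e-03,  2.8872e+00]), 'wrist_force': array([-0.3925, -0.5075, -0.6996]), 'wrist_torque': array([ 0.0272, -0.1357,  0.0029]), 'width': np.float64(0.0099)}
tool-frame mm [-0.4  1.2 11.6] deg [-0.1 -0.2 -0.1]
```

View pics/w8.png

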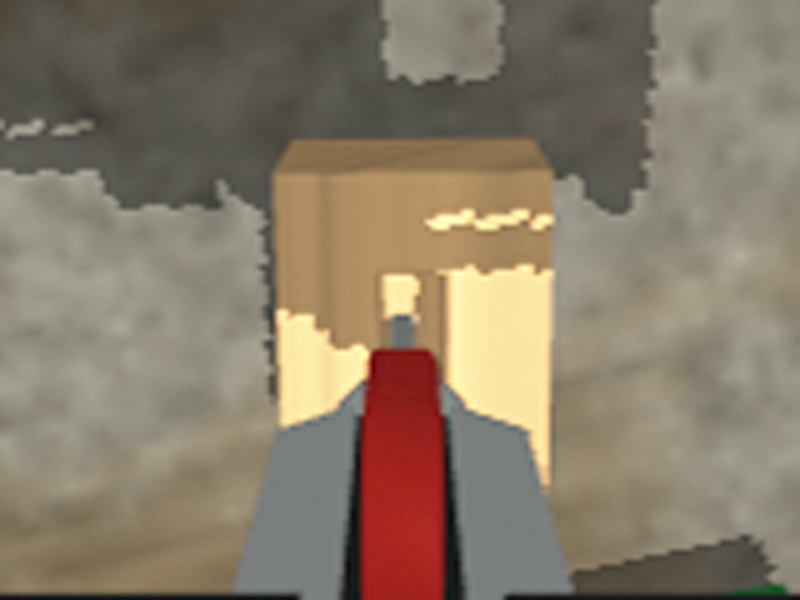

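Slot centre is at about column 414 and the blade at 403, so I need roughly 1.8 mm more along tool +y. Then lower.

>>> arm_command(
  commands="-0.4 1.7 3 -0.1 -0.2 0 0;0 0 5 0 0 0 0;0 0 5 0 0 0 0;0 0 3 0 0 0 0;0 0 0 0 0 0 0;0 0 0 0 0 0 0",
)

```text
time: 35.3
tool_pos: [0.5653, 0.1421, 0.0855]
ee_rot: [3.14, 0.003, 2.887]
wrist_force: [1.3, 0.3, 0.0]
width: 0.0103
```

```bash
python3 - <<'E'
from h import *
st(); go([.5645,.1417,.053],np.pi-.252)
E
```

```text
{'time': np.float64(35.3), 'joint_positions': array([ 1.4880e-01,  2.0990e-01,  1.4722e+00,  3.0000e-04,  1.4565e+00,
       -1.1677e+00]), 'tool_pos': array([0.5653, 0.1421, 0.0855]), 'ee_rot': array([3.1402e+00, 2.7000e-03, 2.8873e+00]), 'wrist_force': array([1.2692, 0.3469, 0.0204]), 'wrist_torque': array([ 0.0314, -0.1781,  0.0124]), 'width': np.float64(0.0103)}
tool-frame mm [ 0.8 -0.6 32.5] deg [ 0.1  0.2 -0.1]
```

>>> arm_command(
  commands="0.4 -0.2 4 0.1 0.1 0 0;0 0 4 0 0 0 0;0 0 5 0 0 0 0;0 0 5 0 0 0 0;0 0 4 0 0 0 0;0 0 0 0 0 0 0",
)

```text
time: 36.05
tool_pos: [0.5648, 0.1419, 0.0618]
ee_rot: [-3.141, 0.001, 2.887]
wrist_force: [-0.4, -1.1, -1.1]
width: 0.0095
```

```bash
python3 - <<'E'
from h import *
st(); go([.5645,.1417,.053],np.pi-.252)
E
```

```text
{'time': np.float64(36.05), 'joint_positions': array([ 1.4930e-01,  2.2820e-01,  1.4995e+00, -8.0000e-04,  1.4137e+00,
       -1.1670e+00]), 'tool_pos': array([0.5648, 0.1419, 0.0618]), 'ee_rot': array([-3.1409e+00,  5.0000e-04,  2.8872e+00]), 'wrist_force': array([-0.3886, -1.0669, -1.0797]), 'wrist_torque': array([ 0.0945, -0.1058,  0.0367]), 'width': np.float64(0.0095)}
tool-frame mm [ 0.2 -0.3  8.8] deg [-0.   0.  -0.1]
```

In the slot and free. I'll lower to rest.

>>> arm_command(
  commands="0 0 2 0 0 0 0;0 0 2 0 0 0 0;0 0 2 0 0 0 0;0 0 1.5 0 0 0 0;0 0 0 0 0 0 0",
)

```text
time: 36.67
tool_pos: [0.5651, 0.142, 0.0542]
ee_rot: [-3.141, 0.001, 2.887]
wrist_force: [-0.1, -0.5, -0.9]
width: 0.0098
```

>>> arm_command(
  commands="0 0 0.8 0 0 0 0;0 0 0 0 0 0 0",
)

```text
time: 36.92
tool_pos: [0.5652, 0.142, 0.0534]
ee_rot: [-3.141, 0.001, 2.887]
wrist_force: [-0.1, 0.4, -0.4]
width: 0.0099
```

>>> arm_command(
  commands="0 0 0.8 0 0 0 0;0 0 0 0 0 0 0",
)

```text
time: 37.17
tool_pos: [0.5654, 0.142, 0.0533]
ee_rot: [3.141, 0.002, 2.887]
wrist_force: [0.3, -0.6, -0.3]
width: 0.0098
```

>>> arm_command(
  commands="0 0 0.5 0 0 0 0;0 0 0 0 0 0 0.7;0 0 0 0 0 0 0.7;0 0 0 0 0 0 0.7;0 0 0 0 0 0 0.7;0 0 0 0 0 0 0.7;0 0 0 0 0 0 0.7",
)

```text
time: 38.05
tool_pos: [0.5656, 0.142, 0.0528]
ee_rot: [3.141, 0.003, 2.887]
wrist_force: [-0.2, 0.4, 0.6]
width: 0.0642
```

>>> arm_command(
  commands="0 0 -6 0 0 0 0.7;0 0 -15 0 0 0 0.7;0 0 -20 0 0 0 0.7;0 0 -25 0 0 0 0.7;0 0 -25 0 0 0 0.7;0 0 -10 0 0 0 0.7;0 0 0 0 0 0 0.7;0 0 0 0 0 0 0.7",
)

```text
time: 39.05
tool_pos: [0.566, 0.1422, 0.162]
ee_rot: [3.14, 0.007, 2.887]
wrist_force: [0.8, -0.4, -0.9]
width: 0.0656
```

```bash
python3 - <<'E'
from h import *
st(); s=snapshot('wrist')
for q,z in(('key_head',.07),('key',.042)): print(q,tip(s,q,z))
cv2.imwrite('pics/w9.png',cv2.resize(s['img'],(800,600)))
E
```

```text
{'time': np.float64(39.05), 'joint_positions': array([ 1.4950e-01,  1.6870e-01,  1.3661e+00, -7.0000e-04,  1.6001e+00,
       -1.1671e+00]), 'tool_pos': array([0.566 , 0.1422, 0.162 ]), 'ee_rot': array([3.1396, 0.0065, 2.8873]), 'wrist_force': array([ 0.7784, -0.4341, -0.8973]), 'wrist_torque': array([ 0.0066, -0.1119, -0.0112]), 'width': np.float64(0.0656)}
key_head [(0.59, array([258. , 188.5]), array([0.5649, 0.1401, 0.07  ]))]
key [(0.64, array([257.2, 181.3]), array([0.5638, 0.1393, 0.042 ]))]
```

View pics/w9.png

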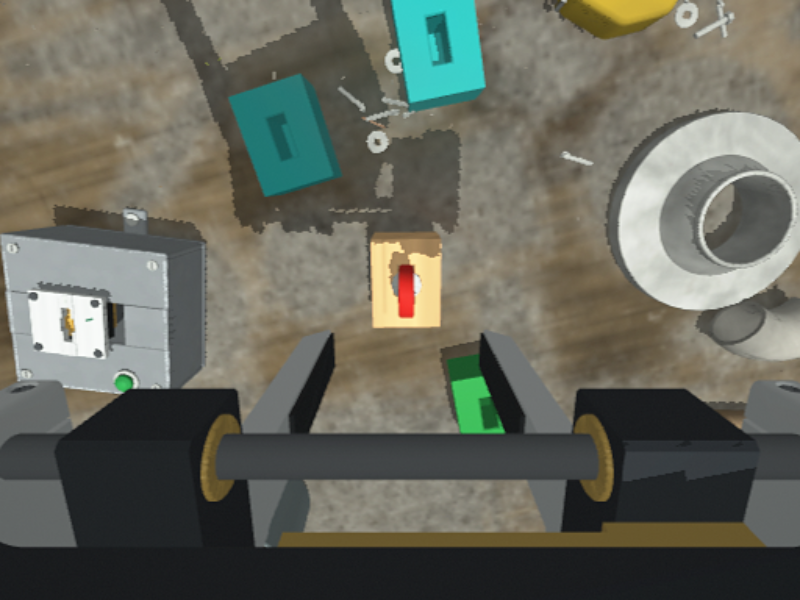

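The key stands upright and centred in its stand (407,290), and the lock core's gold part is in line with the slot. The arm is clear, so I'm handing in.

```bash
python3 -c "
from h import *
robot.close_job()"
```

```text
the job is handed in; nothing more can be done
```

The whole sequence ran and I handed the job in at about 39 s. No verdict was reported, so what follows rests on my own readings.

- **Insertion:** the key went home without forcing, with a press of about 1.5 N. I then let go, turned the gripper half round and regripped, because the last joint could not have turned 1.2 rad clockwise from the first grasp.
- **Turning:** I turned clockwise until the torque rose from about 0.07 to 0.18 N·m, just past 1.28 rad of hand turn, which I took as the stop. I turned back slightly past the starting angle, recentred the key in its play and drew it out with no noticeable pull.
- **Return:** the key was lowered into its stand, released, and the arm withdrawn.

**Last checks:**
- The final picture shows the key upright in its stand. The networks place it within about 2 mm of the slot's centre.
- The lock core looks in line with the keyhole.
- The gripper is open at 0.16 m, clear of everything.
- The arm went near none of the bystanders. The flange looks unmoved in the last picture, but the mug and nut were not rechecked.

**Not confirmed:** I felt no clear end stop at the home position, and I never read the core's angle directly. That it is home rests on the yaw angle, the free withdrawal and the picture.

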